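Scan the sample plate's barcode at the measuring station

TASK

The hand scanner stands nose up in its tilted charging cradle with its handle sunk in the cup, so only its head can be gripped: draw it out, lay it down flat in the middle of the black rubber pad and let go, then take it again by the handle. Point its window squarely at the middle of the barcode label on the slanted sample plate, about 9 cm away, and hold it steady there for a good second without touching the plate. Then lay it flat on the middle of the pad again and let go; lay it down, never drop it, and leave the other things on the table where they are.

Things in the scene. Friction and masses are not known exactly. Their poses are not given: they have to be found in the camera images.
- scanner: Loose straight grey scanner, 175 mm, 0.18-0.36 kg. x: handle to nose, the beam; y across; z its top (black trigger). Origin: on the flat underside where handle meets head. Handle x -115..0, 34 wide, z 0..34 mm. White head x 0..60, 46 wide, z 0..50 mm. Underside flush. Mass centre x -14, z 21 mm. Starts in the cradle, nose up at 45 degrees, top up; only the head and 12 mm of handle show.
- window (a point): Centre of the scanner's dark window, the nose face of the head, at (60, 0, 25) mm in the scanner's frame; axes as the scanner's. It reads a label 60 to 120 mm in front of it along x.
- scanner_mid (a point): Middle of the scanner's length, at (-27.5, 0, 20) mm in its frame.
- cradle: Fixed charging cradle, foot 150 x 90 mm, 125 mm high; origin centre of underside. Its square cup (40 x 40 mm inside, walls 5) slopes up along the cradle's +x at 45 degrees; the handle rests on its lower wall and bottom, with 6 mm play above, 3 mm each side. Draw the scanner out 110 mm or more along its own x. Seated scanner's origin: (40, 0, 105) mm in the cradle's frame.
- pad: Fixed black rubber pad, 260 (x) x 170 (y) x 6 mm; origin at the centre of its underside, its top 6 mm above.
- sample: Fixed copper sample plate, 110 (x) x 90 (y) x 6 mm, on a metal stand (foot 120 x 100 mm), sloping 20 degrees: its lower edge (-x) faces roughly towards the robot. Origin at the centre of its underside, about 54 mm above the table; its z is the plate's normal. It must not be touched.
- label (a point): Middle of the white barcode label (36 x 60 mm, black bars) on the sample plate's upper face, at (0, 0, 7) mm in the plate's frame.
- cleaner: Bystander: white plastic bottle, 52 mm across, 130 mm high, origin under its base.
- weight: Bystander: steel weight with a knob, 48 mm across, 72 mm high, origin under its base.
- driver: Bystander: screwdriver lying down, 170 mm long.
- block: Bystander: white block 70 x 110 x 35 mm carrying an upright copper plate, 75 mm high in all; origin under its base.
- dish: Bystander: steel dish 90 mm across, 30 mm high, origin under its base.
Mind the look-alikes: they are no part of the job. What is shaped like the part that bears sample but green or yellow is not meant.

How it is judged:
By the outcome, as a careful person would: the job done as asked, in the order asked, and still so for the second after the job is handed in, with the robot touching nothing.
It also fails if it takes over 64 s, if anything falls off the work surface, if the arm or the gripper's body presses on something with over 40 N, if the wrist force passes 120 N, or if a joint passes its speed limit or range.

ROBOT

A 7-joint arm with a two-finger parallel gripper is mounted at the origin on the work surface. World frame = base frame: x ahead of the robot, y to its left, z up, the work surface at z = 0. Lengths are in m, angles in rad, forces in N, time in s.
With the tool pointing down it reaches from about 0.4 to 0.85 m from the base axis. Payload 4.4 kg.
Tool frame: the origin (TCP) lies at the very end of the fingers, on their centre line; the grasp point (between the pads) lies 19 mm behind it; z points along the fingers, y is the direction in which the jaws open and shut (so a half turn about z gives the same grasp; the last joint's range is limited). The gripper opens to 94 mm and grips with 3 to 60 N. Pads are 16 mm wide; open, the fingers measure 119 mm over their backs; the gripper's body (75 mm by 177 mm) begins 78 mm behind the grasp point.
Start: joints at [1.234, 0.628, 0.038, 1.517, -0.027, 0.996, -0.02], TCP at [0.174, -0.626, 0.205] pointing down, gripper open.
Joint ranges: [-3.06, 3.06], [-0.37, 2.12], [-1.25, 1.32], [0.18, 2.47], [-1.1, 4.24], [0.23, 1.98], [-2.94, 2.94]. Speed limits (rad/s): [2.57, 2.57, 3.14, 3.14, 3.14, 3.14, 3.14].

INTERFACE

Orientations are given as a unit quaternion [x, y, z, w].
In Python, from plant import r gives the robot as it stands.
- The arm moves only by the shell command python3 -m pendant 'ROWS' [FORCE]. ROWS is JSON, a list that holds one entry, the list of rows, each a list of 7 numbers: the shift along the tool's x, y, z in cm, then the turn, a rotation vector about the tool's x, y, z in rad, then the opening in per cent of the stroke, from 0 (shut) to 100 (fully open). A call has 1 to 12 rows; each row is the pose to reach, as a shift and turn from the pose measured when the call began, along the tool's axes at that moment; what a row does not reach only later rows make up. A row lasts 1/10 s, in which the tool goes at most 50 mm and 8.59 degrees, less where a joint would pass 70% of its speed; a pose out of reach is approached as far as the arm can. A call with a gripper value outside its range is refused whole. The fingers move at their own pace and stop on an object; FORCE is the grip in N (left out, the last holds). Time passes only in rows, so rows that repeat a pose let the fingers close. It gives the time, the measured TCP pose, the force and the opening at its end, in the units of the state.
- r.get_obs(): the state, without advancing time (a new reading comes with each control period).
- r.grab_frame(name): name is "side" or "top" or "wrist"; returns a dict with "color" (400x640x3 uint8, red, green, blue), "z_map" (400x640 float32, m along the optical axis (not along the pixel's ray), 0 where there is no reading), "fx", "fy", "cx", "cy" (pixels), "origin" and "attitude" of the camera in the world. Camera axes: x right, y down, z forward; pixel columns grow to the right and rows downward; lengths in m; the calibration is good to about 2 mm. A picture is of the moment at which its call begins.
- r.sign_off(): hands the job in, once; it reports no verdict.
The state is a dict: "time_s": time; "q": joint angles; "joint_velocities": joint speeds; "tau": joint torques, N m; "eef_pos": TCP position; "eef_rot": TCP orientation; "force": force on the tool from outside, world axes, zero at the start; "ft_torque": the same for the moment, N m; "gripper_width": finger opening in m.
Only numpy, scipy, OpenCV 4.12 (cv2) and the standard library are available. Lean on these libraries where they do the work, as an engineer would, in place of code of your own. Each camera call takes 0.05 s, during which the arm holds its last target. There are 200 camera calls.

## Working session

There is one attempt and no reset: what is moved stays moved. The work goes in short steps, Python scripts to look and compute and a shell command to move; the robot and the scene stay as the last step left them, time stands still between calls to the robot, and variables do not carry over. Pictures are saved under pics/ and viewed, about 8 in all and at most 12, crops included, and the job is handed in when it is done.

```bash
ls; mkdir -p pics
python3 - <<'E'
from plant import r
import numpy as np,cv2
o=r.get_obs();print({k:np.round(v,3).tolist() for k,v in o.items()})
for n in ("side","top"):
    f=r.grab_frame(n);np.savez(f"{n}0.npz",**f);cv2.imwrite(f"pics/{n}0.png",f["color"][:,:,::-1])
    print(n,{k:np.round(f[k],3).tolist() for k in("fx","fy","cx","cy","origin","attitude")})
E
```

```text
pics
{'time_s': 0.0, 'q': [1.234, 0.629, 0.038, 1.518, -0.027, 0.996, -0.02], 'joint_velocities': [0.001, -0.0, 0.003, -0.001, -0.001, -0.0, 0.001], 'tau': [0.001, -54.972, 1.144, -18.663, -0.052, 0.024, 0.0], 'eef_pos': [0.174, -0.626, 0.205], 'eef_rot': [0.991, 0.135, -0.0, -0.001], 'force': [-0.621, 0.614, 0.699], 'ft_torque': [-0.027, -0.035, -0.034], 'gripper_width': 0.094}
side {'fx': 498.982, 'fy': 498.982, 'cx': 317.641, 'cy': 200.24, 'origin': [0.415, 1.255, 0.949], 'attitude': [-0.029, 0.88, -0.473, 0.013]}
top {'fx': 511.307, 'fy': 511.307, 'cx': 323.511, 'cy': 199.243, 'origin': [0.405, -0.017, 1.638], 'attitude': [0.708, -0.706, 0.024, -0.023]}
```

View pics/top0.png

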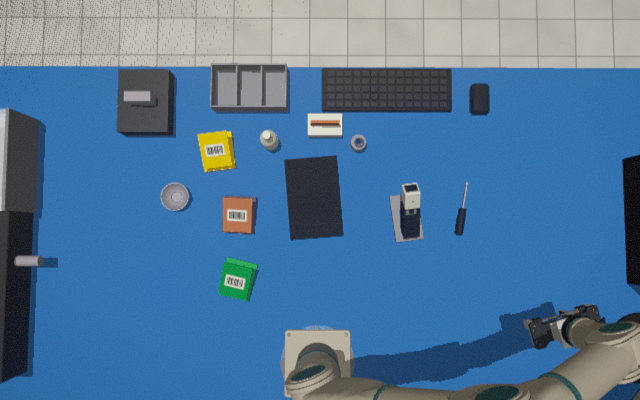

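View pics/side0.png

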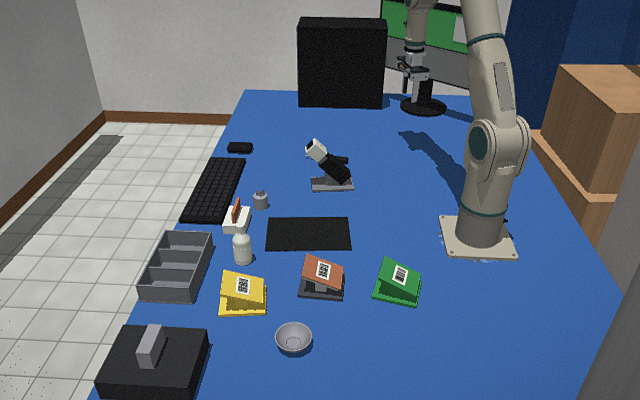

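Top view: the three sloping plates are copper (238,215), yellow (217,151) and green (238,280). Sample is the copper one, since green and yellow are excluded. The pad is at (313,197), and the scanner in its cradle is at (410,210), nose up in the image (+x). The side view agrees: copper (322,275), scanner (325,160). Next I'll measure from both views and make the enlarged crop.

```bash
cat > h.py <<'E'
import numpy as np,cv2
from scipy.spatial.transform import Rotation as R
def cloud(f):
    v,u=np.mgrid[:400,:640];z=f["z_map"]
    p=np.stack([(u-f["cx"])/f["fx"]*z,(v-f["cy"])/f["fy"]*z,z],-1)
    P=p@R.from_quat(f["attitude"]).as_matrix().T+f["origin"];P[z==0]=np.nan
    return P
def hsv(f): return cv2.cvtColor(np.ascontiguousarray(f["color"]),cv2.COLOR_RGB2HSV).astype(int)
def box(u0,v0,u1,v1):
    m=np.zeros((400,640),bool);m[v0:v1,u0:u1]=1;return m
def plane(X):
    for _ in range(4):
        c=X.mean(0);n=np.linalg.svd(X-c,full_matrices=False)[2][2];d=abs((X-c)@n);X=X[d<max(2.5*np.median(d),.002)]
    return X.mean(0),n*np.sign(n[2])
def load(n): return dict(np.load(n))
E
python3 - <<'E'
from h import *
T=load("top0.npz");S=load("side0.npz")
B={"t":dict(cop=(215,188,262,240),pad=(275,148,350,248),scan=(385,178,430,245)),"s":dict(cop=(292,248,350,302),pad=(260,212,356,255),scan=(300,134,360,195))}
for k,f in(("t",T),("s",S)):
    P=cloud(f);H=hsv(f);ok=np.isfinite(P[...,0])
    tab=P[ok&(H[...,0]>100)&(H[...,0]<118)&(H[...,1]>150)];tab=tab[(tab[:,0]>.2)&(tab[:,0]<.8)&(abs(tab[:,1])<.5)]
    print(k,"table z",np.median(tab[:,2]))
    m=box(*B[k]["cop"])&ok&((H[...,0]<15))&(H[...,1]>100)&(P[...,2]>.03)
    c,n=plane(P[m]);print("plate",c,n,m.sum())
    # label: bright low-sat px near plate plane
    l=box(*B[k]["cop"])&ok&(abs((P-c)@n)<.006)&(H[...,1]<90)
    q=cv2.morphologyEx(l.astype(np.uint8),cv2.MORPH_CLOSE,np.ones((5,5)))
    nn,lab,st,ce=cv2.connectedComponentsWithStats(q);i=1+np.argmax(st[1:,4]);L=P[(lab==i)&ok]
    print("label",np.median(L,0),st[i],ce[i],"span",(L.min(0)+L.max(0))/2)
    m=box(*B[k]["pad"])&ok&(H[...,2]<60)&(P[...,2]<.02);Q=P[m]
    rc=cv2.minAreaRect(Q[:,:2].astype(np.float32)*1000);print("pad",rc,np.median(Q[:,2]))
    b=box(*B[k]["scan"])&ok
    w=b&(H[...,2]>110)&(H[...,1]<70)&(P[...,2]>.09);print("head px",w.sum(),"mean",P[w].mean(0),P[w].min(0),P[w].max(0))
    d=b&(P[...,2]<.03)&(H[...,1]<70)&(P[...,2]>.004)&(H[...,2]>60);print("foot",cv2.minAreaRect(P[d][:,:2].astype(np.float32)*1000),np.median(P[d][:,2]))
a=cv2.resize(T["color"][175:255,205:275],None,fx=5,fy=5);b=cv2.resize(T["color"][170:250,380:450],None,fx=5,fy=5);
cv2.imwrite("pics/crop1.png",np.hstack([a,b])[:,:,::-1])
E
```

```text
t table z -8.700523945748273e-05
plate [0.46277887 0.24883902 0.05962862] [-0.34462984  0.01993143  0.93852704] 734
label [0.46085202 0.24996597 0.060723  ] [227 209  20  13 245] [236.54285714 214.97142857] span [0.46086698 0.25033642 0.0587522 ]
pad ((521.2734985351562, 14.562255859375), (251.88787841796875, 164.07101440429688), 4.9609880447387695) 0.005857447423531004
head px 367 mean [ 0.50814136 -0.2709467   0.16049303] [ 0.46364617 -0.29880862  0.10633384] [ 0.55355463 -0.24643658  0.18911636]
foot ((473.60833740234375, -278.3317565917969), (179.81764221191406, 88.97840881347656), 8.834691047668457) 0.012187968005409555
s table z -0.001049785722318286
plate [0.46107199 0.2541098  0.05815737] [-0.34010892  0.0154668   0.94025885] 709
label [0.46217069 0.25513964 0.05942838] [314 260  17  25 271] [322.32841328 271.77859779] span [0.46151973 0.25462403 0.0586113 ]
pad ((519.6697387695312, 13.307144165039062), (257.981689453125, 180.378173828125), 4.264623641967773) 0.004890656159641793
head px 290 mean [ 0.51292068 -0.25706628  0.15003065] [ 0.47863433 -0.29561152  0.10872671] [ 0.55301078 -0.23861383  0.18094163]
foot ((471.5105285644531, -363.7987060546875), (149.4151611328125, 266.9312744140625), 9.438770294189453) 0.01054404633740702
```

View pics/crop1.png

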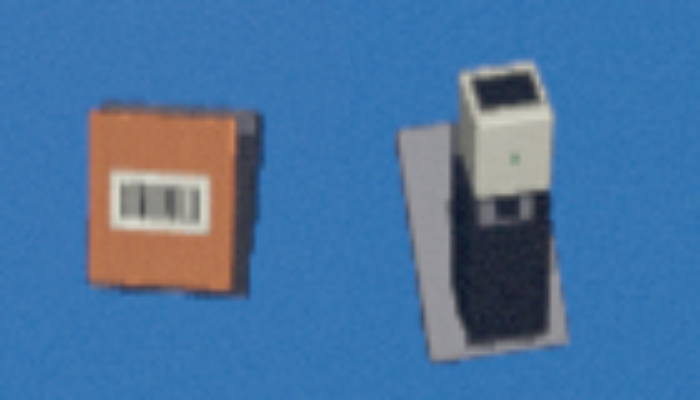

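The crop confirms the copper plate with the barcode, and the scanner in its cradle with the head up and yawed about 8°. I'll go to a stand-off facing the head top for a closer wrist view.

```bash
cat >> h.py <<'E'
def rows(p,M):
    from plant import r
    o=r.get_obs();A=R.from_quat(o["eef_rot"]).as_matrix()
    print("t",round(o["time_s"],2),"cm",np.round(A.T@(np.array(p)-o["eef_pos"])*100,2),"rv",np.round(R.from_matrix(A.T@M).as_rotvec(),3))
def cradM(psi):  # tool axes: x=x_s, y=-y_s, z=-z_s
    c=2**-.5;d=np.array([np.cos(psi),np.sin(psi),0]);k=np.array([0,0,1.])
    x=c*d+c*k;z=c*d-c*k;return np.column_stack([x,np.cross(z,x),z])
E
python3 - <<'E'
from h import *
M=cradM(np.radians(8));print(M)
rows(np.array([.511,-.273,.144])-.16*M[:,2],M)
E
```

```text
[[ 0.70022527  0.1391731   0.70022527]
 [ 0.09841024 -0.99026807  0.09841024]
 [ 0.70710678  0.         -0.70710678]]
t 0.1 cm [ 30.72 -26.46  -5.2 ] rv [-0.053  0.784  0.124]
```

```bash
python3 -m pendant '[[[5,-4,-4,0,0.1,0,100],[12,-10,-5.2,-0.03,0.3,0.05,100],[20,-17,-5.2,-0.04,0.5,0.1,100],[30.7,-26.5,-5.2,-0.053,0.784,0.124,100],[30.7,-26.5,-5.2,-0.053,0.784,0.124,100],[30.7,-26.5,-5.2,-0.053,0.784,0.124,100],[30.7,-26.5,-5.2,-0.053,0.784,0.124,100],[30.7,-26.5,-5.2,-0.053,0.784,0.124,100],[30.7,-26.5,-5.2,-0.053,0.784,0.124,100],[30.7,-26.5,-5.2,-0.053,0.784,0.124,100],[30.7,-26.5,-5.2,-0.053,0.784,0.124,100],[30.7,-26.5,-5.2,-0.053,0.784,0.124,100]]]'
python3 - <<'E'
from h import *
from plant import r
o=r.get_obs();print(np.round(o["q"],3))
M=cradM(np.radians(8));rows(np.array([.511,-.273,.144])-.16*M[:,2],M)
f=r.grab_frame("wrist");np.savez("w1.npz",**f);cv2.imwrite("pics/w1.png",f["color"][:,:,::-1]);print(f["origin"],R.from_quat(f["attitude"]).as_matrix()[:,2])
E
```

```text
time_s: 1.3
eef_pos: [0.3979, -0.2904, 0.2566]
eef_rot: [0.922, 0.063, 0.381, -0.026]
force: [0.0, 0.3, 0.7]
gripper_width: 0.0941
[ 1.839  0.491 -1.025  2.33  -1.094  0.298  0.545]
t 1.3 cm [ 0.13 -0.15  0.05] rv [ 0.003  0.001 -0.003]
[ 0.32504383 -0.30027774  0.43543139] [ 0.49433352  0.06774375 -0.86662861]
```

View pics/w1.png

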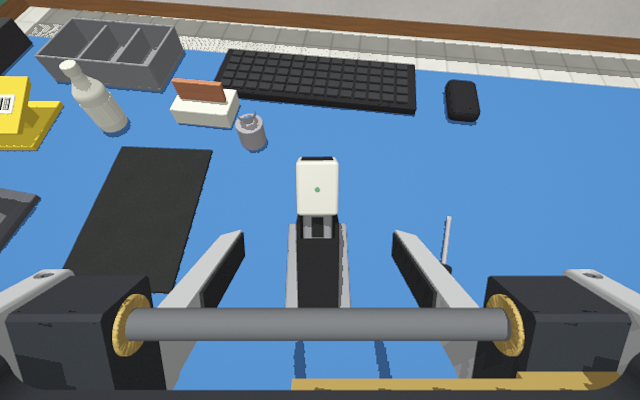

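The wrist picture shows the head's top face at u 297–338, v 158–214, centred between the open fingers, with trigger and cup below. Fitting it now.

Run:
```python
from h import *
for n,b in(("w1.npz",(285,150,350,222)),("top0.npz",(385,178,430,220))):
    f=load(n);P=cloud(f);H=hsv(f)
    m=box(*b)&np.isfinite(P[...,0])&(H[...,2]>140)&(H[...,1]<60)&(P[...,2]>.1)
    c,nn=plane(P[m]);m&=abs((P-c)@nn)<.003
    X=P[m];print(n,m.sum(),"n",nn, "elev",np.degrees(np.arctan2(nn[2],np.hypot(nn[0],nn[1]))),"yaw",np.degrees(np.arctan2(-nn[1],-nn[0])))
    e1=np.cross([0,0,1],nn);e1/=np.linalg.norm(e1);e2=np.cross(nn,e1)
    q=np.c_[(X-c)@e1,(X-c)@e2]*1000
    (cx,cy),wh,a=cv2.minAreaRect(q.astype(np.float32));print("rect",cx,cy,wh,a)
    C=c+(cx*e1+cy*e2)/1000;print("face centre",C)
    for psi in(6,8,10):
        M=cradM(np.radians(psi));print(psi,"origin",C-.03*M[:,0]+.05*M[:,2])
f=load("w1.npz");P=cloud(f)
# handle/cup edges: foot yaw
f=load("top0.npz");P=cloud(f);H=hsv(f);d=box(385,190,430,247)&(P[...,2]>.006)&(P[...,2]<.02)&(H[...,1]<70)&(H[...,2]>60)
X=P[d];print("foot",cv2.minAreaRect(X[:,:2].astype(np.float32)*1000),X[:,:2].min(0),X[:,:2].max(0))
```

```text
w1.npz 2191 n [-0.69399257 -0.10124698  0.71282772] elev 45.46545475866465 yaw 8.300356992899573
rect -0.0003108978271484375 -0.23449134826660156 (58.93309020996094, 45.109859466552734) 89.60045623779297
face centre [ 0.49904399 -0.27516622  0.16076382]
6 origin [ 0.51310866 -0.27368797  0.10419528]
8 origin [ 0.5130485  -0.27319802  0.10419528]
10 origin [ 0.51297128 -0.27271047  0.10419528]
top0.npz 181 n [-0.6761604  -0.09817902  0.73018353] elev 46.90178218176343 yaw 8.261654340404403
rect 0.5468902587890625 0.058185577392578125 (44.14686965942383, 59.83145523071289) 0.5670557022094727
face centre [ 0.5017951  -0.27529008  0.16374284]
6 origin [ 0.51585976 -0.27381182  0.1071743 ]
8 origin [ 0.51579961 -0.27332187  0.1071743 ]
10 origin [ 0.51572239 -0.27283432  0.1071743 ]
foot ((458.2547912597656, -280.7181396484375), (148.7418212890625, 88.97840881347656), 8.834691047668457) [ 0.38173929 -0.33535965] [ 0.52823223 -0.22721838]
```

Run:
```python
from h import *
M=cradM(np.radians(8.3));O=np.array([.5135,-.2733,.105])
rows(O+.018*M[:,0]-.006*M[:,2],M)
```

```text
t 1.35 cm [-0.63 -0.14 18.38] rv [ 0.006  0.002 -0.006]
```

```bash
python3 -m pendant '[[[-0.6,-0.1,4,0.006,0.002,-0.006,100],[-0.6,-0.1,8,0.006,0.002,-0.006,100],[-0.6,-0.1,11,0.006,0.002,-0.006,100],[-0.6,-0.1,14,0.006,0.002,-0.006,100],[-0.6,-0.1,16,0.006,0.002,-0.006,100],[-0.6,-0.1,17.5,0.006,0.002,-0.006,100],[-0.6,-0.1,18.4,0.006,0.002,-0.006,100],[-0.6,-0.1,18.4,0.006,0.002,-0.006,100],[-0.6,-0.1,18.4,0.006,0.002,-0.006,100]]]' 40
python3 - <<'E'
from h import *
from plant import r
print(np.round(r.get_obs()["q"],3))
M=cradM(np.radians(8.3));O=np.array([.5135,-.2733,.105])
rows(O+.018*M[:,0]-.006*M[:,2],M)
E
```

```text
time_s: 2.25
eef_pos: [0.5203, -0.3241, 0.1701]
eef_rot: [0.927, 0.081, 0.361, -0.06]
force: [-1.0, -0.2, 4.7]
gripper_width: 0.0941
[ 1.387  0.713 -0.735  2.104 -1.1    0.234  0.526]
t 2.25 cm [-2.59 -4.81  4.52] rv [-0.074  0.039 -0.001]
```

The arm ran into the limits of q5 and q6, so this is the wrong elbow branch. I'll back off, then fit a kinematic model from the recorded states to plan within the ranges.

```bash
python3 -m pendant '[[[0,0,-3,0,0,0,100],[0,0,-6,0,0,0,100],[0,0,-9,0,0,0,100],[0,0,-9,0,-0.1,0,100],[0,0,-9,0,-0.1,0,100]]]'
cat > k.py <<'E'
from h import *
import itertools
from scipy.optimize import least_squares
D=[([1.234,.629,.038,1.518,-.027,.996,-.02],[.174,-.626,.205],[.991,.135,0,-.001]),
([1.839,.491,-1.025,2.33,-1.094,.298,.545],[.3979,-.2904,.2566],[.922,.063,.381,-.026]),
([1.387,.713,-.735,2.104,-1.1,.234,.526],[.5203,-.3241,.1701],[.927,.081,.361,-.06])]
def fk(q,x,s):
    b,c,d1,L1,L2,L3,e1,e2,e3=x
    q=np.asarray(q)
    A=lambda ax,a:R.from_euler(ax,a).as_matrix()
    T=A('z',b+s[0]*q[0]);p=np.array([0,0,d1])
    T=T@A('y',q[1])@A('z',s[1]*q[2]);p=p+T@[e1,0,L1]
    T=T@A('y',q[3])@A('z',s[2]*q[4]);p=p+T@[e2,0,L2]
    T=T@A('y',q[5])@A('z',s[3]*q[6]+c);p=p+T@[0,0,L3]+T@A('z',-s[3]*q[6]-c)@[e3,0,0]
    return p,T
E
python3 - <<'E'
from k import *
from plant import r
import json
o=r.get_obs();D.append((o["q"],o["eef_pos"],o["eef_rot"]));print(np.round(o["q"],3),np.round(o["eef_pos"],4),o["force"])
json.dump([[np.asarray(a).tolist() for a in d] for d in D],open("D.json","w"))
def res(x,s):
    v=[]
    for q,p,Q in D:
        a,T=fk(q,x,s);v+=list(a-p)+list(.3*(T-R.from_quat(Q).as_matrix()).ravel())
    return np.r_[v,np.array(x[6:])*.02,(x[2:6]-np.array([.33,.42,.4,.3]))*.003]
out=[]
for s in itertools.product((1,-1),repeat=4):
  for b0 in(0,1.57,3.14,-1.57):
   for c0 in(0,1.57,3.14,-1.57):
    z=least_squares(res,[b0,c0,.33,.42,.4,.3,0,0,0],args=(s,));out.append((z.cost,s,z.x))
out.sort(key=lambda t:t[0])
for t in out[:4]:print(t[0],t[1],np.round(t[2],4))
print(out[20][0],out[20][1])
json.dump([out[0][1],out[0][2].tolist()],open("model.json","w"))
E
```

```text
time_s: 2.75
eef_pos: [0.4626, -0.3397, 0.2388]
eef_rot: [0.944, 0.086, 0.314, -0.054]
force: [0.9, 0.7, 0.4]
gripper_width: 0.0939
[ 1.294  0.467 -0.463  2.05  -0.821  0.541  0.203] [ 0.4626 -0.3397  0.2388] [0.94994912 0.73285705 0.37258924]
0.00014812263064924305 (-1, -1, -1, -1) [-2.7500e-02  1.5485e+00  3.0940e-01  5.5970e-01  3.9320e-01  3.4020e-01
  1.2000e-03  1.5000e-03  9.3000e-03]
0.00014812263064924313 (-1, -1, -1, -1) [-2.7500e-02  1.5485e+00  3.0940e-01  5.5970e-01  3.9320e-01  3.4020e-01
  1.2000e-03  1.5000e-03  9.3000e-03]
0.00014812263064924327 (-1, -1, -1, -1) [-2.7500e-02  1.5485e+00  3.0940e-01  5.5970e-01  3.9320e-01  3.4020e-01
  1.2000e-03  1.5000e-03  9.3000e-03]
0.00014812263064924332 (-1, -1, -1, -1) [-2.7500e-02  1.5485e+00  3.0940e-01  5.5970e-01  3.9320e-01  3.4020e-01
  1.2000e-03  1.5000e-03  9.3000e-03]
0.025117186621311766 (1, 1, 1, 1)
```

```bash
cat >> k.py <<'E'
import json
S,X=json.load(open("model.json"))
LO=np.array([-3.06,-.37,-1.25,.18,-1.1,.23,-2.94]);HI=np.array([3.06,2.12,1.32,2.47,4.24,1.98,2.94])
def ik(p,M,q0s,both=True):
    best=None
    for fl in((0,1) if both else (0,)):
      M2=M@np.diag([-1,-1,1]) if fl else M
      for q0 in q0s:
        f=lambda q:np.r_[(lambda a,T:np.r_[(a-p)*10,(T-M2).ravel()*2])(*fk(q,X,S)),.01*(q-q0)]
        z=least_squares(f,np.clip(q0,LO+.06,HI-.06),bounds=(LO+.05,HI-.05),max_nfev=60)
        a,T=fk(z.x,X,S);e=np.linalg.norm(a-p)+.2*np.linalg.norm(T-M2)
        mg=np.min(np.minimum(z.x-LO,HI-z.x));sc=(e>.012)*1+e-.02*min(mg,.3)
        if best is None or sc<best[0]:best=(sc,e,mg,z.x,fl)
    return best
def toolM(xs,zs,tau):
    z=-np.cos(tau)*zs+np.sin(tau)*xs;y=-np.cross(zs,xs);return np.column_stack([np.cross(y,z),y,z])
def tcp(O,xs,zs,tau,gx,gz):  # grasp point at (gx,gz) scanner frame
    return O+gx*xs+gz*zs+.019*toolM(xs,zs,tau)[:,2]
Oc=np.array([.5135,-.2733,.105]);Mc=cradM(np.radians(8.3));xc=Mc[:,0];zc=-Mc[:,2]
PAD=np.array([.5205,.014,.006]);LAB=np.array([.461,.2525,.0605]);N=np.array([-.342,.0175,.9395]);N/=np.linalg.norm(N)
def padpose(yaw):
    d=np.array([np.cos(yaw),np.sin(yaw),0]);return PAD+.0275*d,d,np.array([0,0,1.])
def aimpose(roll,dist=.09):
    xs=-N;u=np.array([-1,0,0.]);u-=u@xs*xs;u/=np.linalg.norm(u);v=np.cross(xs,u);zs=np.cos(roll)*u+np.sin(roll)*v
    return LAB+dist*N-.06*xs-.025*zs,xs,zs
Q0=[np.array(q) for q in([.5,.63,.04,1.5,0,.99,0],[.5,.6,.7,1.6,1,1,0],[.5,.6,-.7,1.6,-.7,1,0],[0,.7,.5,1.9,.5,.6,0])]
E
python3 - <<'E'
from k import *
dg=np.radians
def sh(n,b):print(n,"err %.4f mg %.2f fl %d"%(b[1],b[2],b[4]),np.round(b[3],2))
for t in(0,-20,-40):
    sh(("A",t),ik(tcp(Oc,xc,zc,dg(t),.02,.025),toolM(xc,zc,dg(t)),Q0))
    sh(("A+",t),ik(tcp(Oc+.13*xc,xc,zc,dg(t),.02,.025),toolM(xc,zc,dg(t)),Q0))
    for y in(-90,0,90,180):
        P=padpose(dg(y));sh(("B",t,y),ik(tcp(*P,dg(t),.02,.025),toolM(*P[1:],dg(t)),Q0))
for t in(0,25,45):
    for y in(-90,-45,0,45,90,180):
        P=padpose(dg(y));sh(("C",t,y),ik(tcp(*P,dg(t),-.04,.018),toolM(*P[1:],dg(t)),Q0))
    for ro in(-90,-45,0,45,90):
        P=aimpose(dg(ro));sh(("D",t,ro),ik(tcp(*P,dg(t),-.04,.018),toolM(*P[1:],dg(t)),Q0))
E
```

```text
('A', 0) err 0.0000 mg 0.05 fl 1 [ 1.5   1.04 -1.2   2.31  2.34  0.4   0.27]
('A+', 0) err 0.0061 mg 0.05 fl 1 [ 1.34  0.83 -1.2   2.1   1.78  0.28  0.6 ]
('B', 0, -90) err 0.0000 mg 0.38 fl 0 [ 0.45  0.86 -0.67  2.01  0.95  0.61  2.28]
('B', 0, 0) err 0.0000 mg 0.35 fl 1 [ 0.23  0.84 -0.46  1.88  0.65  0.58  0.92]
('B', 0, 90) err 0.0000 mg 0.38 fl 1 [ 0.26  0.86 -0.66  2.01  0.94  0.61  2.11]
('B', 0, 180) err 0.0000 mg 0.22 fl 0 [ 0.27  0.78 -0.5   2.14  0.9   0.45  0.62]
('A', -20) err 0.0000 mg 0.10 fl 1 [ 1.21  0.75 -0.92  2.1   1.07  0.33  1.28]
('A+', -20) err 0.0000 mg 0.32 fl 0 [ 0.45  0.51  0.11  1.84 -0.67  0.55 -0.35]
('B', -20, -90) err 0.0000 mg 0.25 fl 1 [ 0.48  0.83 -0.35  1.96 -0.17  0.48  0.38]
('B', -20, 0) err 0.0000 mg 0.76 fl 1 [ 0.22  0.99 -0.49  1.56  0.42  1.07  1.15]
('B', -20, 90) err 0.0000 mg 0.32 fl 0 [-0.45  0.82  0.14  1.94  0.44  0.55 -0.74]
('B', -20, 180) err 0.0093 mg 0.05 fl 0 [ 0.62  1.13 -1.2   2.42  1.91  1.08 -0.32]
('A', -40) err 0.0000 mg 0.42 fl 0 [ 0.29  0.63  0.31  1.86 -0.41  0.65 -0.55]
('A+', -40) err 0.0000 mg 0.69 fl 0 [ 0.28  0.61 
[... 2367 characters left out ...]
 0.59  1.33 -1.2   2.42  2.3   1.37 -0.44]
('C', 45, 45) err 0.0000 mg 0.07 fl 1 [ 1.08  1.37 -1.15  2.4   2.47  0.54  0.53]
('C', 45, 90) err 0.0000 mg 0.40 fl 0 [ 0.77  1.08 -0.62  1.88 -0.31  0.63  0.64]
('C', 45, 180) err 0.0000 mg 0.43 fl 0 [ 0.17  1.19 -0.46  1.28  0.31  1.55  1.24]
('D', 45, -90) err 0.0471 mg 0.05 fl 1 [ 0.6   0.53 -1.    2.33 -1.05  0.28  0.93]
('D', 45, -45) err 0.1465 mg 0.05 fl 0 [ 0.27  0.42 -1.2   2.42  2.06  0.53 -0.18]
('D', 45, 0) err 0.0751 mg 0.05 fl 0 [-0.49  0.92 -1.2   2.42  1.62  1.92 -1.25]
('D', 45, 45) err 0.0000 mg 0.28 fl 0 [-1.5   0.66  0.42  2.19  1.08  0.94 -1.39]
('D', 45, 90) err 0.0000 mg 0.46 fl 1 [-0.72  0.7  -0.46  1.83  0.81  1.52  1.4 ]
```

Run:
```python
from k import *
dg=np.radians
for t in(-30,-40):
  a=ik(tcp(Oc,xc,zc,dg(t),.02,.025),toolM(xc,zc,dg(t)),Q0[:1],False)
  a2=ik(tcp(Oc+.13*xc,xc,zc,dg(t),.02,.025),toolM(xc,zc,dg(t)),[a[3]],False)
  print("A",t,"%.3f %.2f"%a[1:3],np.round(a[3],2),"A+ %.3f %.2f"%a2[1:3],np.round(a2[3],2))
  for y in(0,30,60,120):
    P=padpose(dg(y));b=ik(tcp(*P,dg(t),.02,.025),toolM(*P[1:],dg(t)),[a2[3]],False);print(" B",y,"%.3f %.2f"%b[1:3],np.round(b[3],2))
for t in(0,15,30):
  for y in(0,30,60,120):
    P=padpose(dg(y));c=ik(tcp(*P,dg(t),-.04,.018),toolM(*P[1:],dg(t)),Q0[:3])
    if c[1]>.005: continue
    print("C",t,y,"mg %.2f"%c[2],np.round(c[3],2))
    for ro in(45,70,90,120,150,180):
        P=aimpose(dg(ro));M=toolM(*P[1:],dg(t))
        if c[4]:M=M@np.diag([-1,-1,1])
        d=ik(tcp(*P,dg(t),-.04,.018),M,[c[3]],False)
        if d[1]<.005 and d[2]>.2:print("   D",ro,"%.2f dq %.2f"%(d[2],abs(d[3]-c[3]).max()),np.round(d[3],2))
```

```text
A -30 0.000 0.21 [ 0.53  0.58  0.05  1.98 -0.5   0.44 -0.4 ] A+ 0.000 0.49 [ 0.35  0.55  0.17  1.71 -0.38  0.72 -0.67]
 B 0 0.000 0.71 [-0.21  1.04  0.32  1.4  -0.26  1.27 -1.39]
 B 30 0.000 0.81 [-0.36  1.02  0.31  1.46 -0.07  1.17 -1.13]
 B 60 0.000 0.72 [-0.52  0.97  0.32  1.63  0.13  0.95 -0.89]
 B 120 0.000 0.05 [-0.73  0.84  0.36  2.18  1.17  0.28 -1.11]
A -40 0.000 0.40 [ 0.34  0.62  0.24  1.86 -0.34  0.63 -0.62] A+ 0.000 0.70 [ 0.23  0.61  0.29  1.57 -0.27  0.93 -0.8 ]
 B 0 0.000 0.47 [-0.2   1.15  0.33  1.24 -0.25  1.51 -1.4 ]
 B 30 0.000 0.59 [-0.38  1.12  0.34  1.31 -0.03  1.39 -1.15]
 B 60 0.000 0.86 [-0.56  1.05  0.34  1.53  0.19  1.12 -0.95]
 B 120 0.000 0.05 [-0.95  0.97  0.54  2.19  1.18  0.28 -1.26]
C 0 0 mg 0.27 [ 0.28  0.82 -0.52  2.05  0.86  0.5   0.68]
C 0 30 mg 0.33 [ 0.35  0.85 -0.62  2.05  0.96  0.56  1.13]
C 0 60 mg 0.39 [ 0.4   0.88 -0.69  2.03  1.01  0.62  1.62]
C 0 120 mg 0.27 [-0.32  0.82  0.46  2.   -0.74  0.5  -1.93]
C 15 0 mg 0.18 [ 0.56  1.02 -1.02  2.29  1.78  0.83 -0.18]
C 15 30 mg 0.22 [ 0.64  0.98 -0.96  2.25  1.71  0.6   0.51]
C 15 60 mg 0.09 [ 0
[... 302 characters left out ...]
 90 0.32 dq 1.82 [-1.23  0.99  0.37  1.6   0.54  1.66 -1.38]
   D 180 0.22 dq 2.29 [-0.45  0.85  0.08  1.47 -0.33  1.76 -1.84]
C 30 30 mg 0.05 [ 0.84  1.21 -1.16  2.42  2.23  0.81  0.21]
C 30 60 mg 0.05 [ 0.86  1.06 -0.95  2.21  1.54  0.28  1.41]
C 30 120 mg 0.61 [ 0.49  0.98 -0.5   1.73  0.01  0.84  0.65]
   D 45 0.33 dq 2.36 [-1.06  0.82 -0.29  2.14  1.22  1.58 -1.72]
   D 70 0.49 dq 2.21 [-1.14  0.8   0.    1.88  0.87  1.49 -1.56]
   D 90 0.45 dq 2.14 [-1.12  0.81  0.15  1.7   0.61  1.53 -1.49]
   D 120 0.35 dq 2.18 [-0.96  0.81  0.21  1.53  0.28  1.63 -1.54]
   D 150 0.33 dq 2.35 [-0.74  0.77  0.17  1.49 -0.01  1.65 -1.7 ]
   D 180 0.45 dq 2.52 [-0.48  0.7   0.07  1.59 -0.28  1.53 -1.87]
```

Run:
```python
from k import *
dg=np.radians
Fl=np.diag([-1,-1,1])
Q=Q0+[np.array([-1.3,1.1,.5,1.8,.8,1.5,-1.4]),np.array([-.5,.8,0,1.6,0,1.4,-1.5]),np.array([-.3,.85,.4,1.9,-.5,.6,-1.5]),np.array([-.3,.85,.2,1.9,0,.6,1.5])]
for t in(0,10,20):
  for fl in(0,1):
    for y in(30,45,60,150,-150):
      P=padpose(dg(y));M=toolM(*P[1:],dg(t))
      c=ik(tcp(*P,dg(t),-.05,.018),M@Fl if fl else M,Q,False)
      if c[1]<.005:print("C",t,y,"fl",fl,"mg %.2f"%c[2],np.round(c[3],2))
    for ro in(45,70,90,120,150,180):
      P=aimpose(dg(ro));M=toolM(*P[1:],dg(t))
      d=ik(tcp(*P,dg(t),-.05,.018),M@Fl if fl else M,Q,False)
      if d[1]<.005 and d[2]>.1:print("   D",t,ro,"fl",fl,"%.2f"%d[2],np.round(d[3],2))
```

```text
C 0 30 fl 0 mg 0.15 [-0.2   0.77  0.27  2.06 -0.52  0.38 -0.56]
C 0 45 fl 0 mg 0.17 [-0.39  0.83  0.58  2.06 -0.93  0.53  0.1 ]
C 0 60 fl 0 mg 0.24 [-0.35  0.82  0.53  2.04 -0.86  0.51  0.3 ]
C 0 150 fl 0 mg 0.37 [ 0.34  0.87 -0.6   1.96  0.88  0.6   0.19]
C 0 -150 fl 0 mg 0.34 [ 0.27  0.85 -0.56  1.96  0.83  0.57  1.24]
   D 0 45 fl 0 0.47 [-1.55  1.19  0.47  2.    1.01  1.46 -1.61]
   D 0 70 fl 0 0.33 [-1.4   1.15  0.48  1.72  0.73  1.65 -1.38]
   D 0 90 fl 0 0.27 [-1.41  1.24  0.8   1.52  0.39  1.71 -1.07]
C 0 30 fl 1 mg 0.32 [ 0.35  0.84 -0.61  2.07  0.97  0.55  1.12]
C 0 45 fl 1 mg 0.32 [ 0.36  0.84 -0.6   2.06  0.95  0.55  1.41]
C 0 60 fl 1 mg 0.38 [ 0.42  0.87 -0.69  2.05  1.02  0.61  1.62]
C 0 150 fl 1 mg 0.30 [-0.33  0.83  0.48  1.96 -0.74  0.53 -1.42]
C 0 -150 fl 1 mg 0.22 [-0.25  0.8   0.28  1.95 -0.47  0.45 -0.67]
   D 0 45 fl 1 0.46 [-1.5   1.17  0.4   2.    1.04  1.52  1.5 ]
   D 0 70 fl 1 0.26 [-1.32  1.12  0.35  1.72  0.78  1.72  1.68]
   D 0 180 fl 1 0.13 [ 0.05  1.18 -0.98  1.39  0.01  1.85  0.59]
C 10 30 fl 0 mg 0.05 [ 0.36  0.79 -0.52  2.2   1.36  0.28 -2.37]
C 10
[... 1850 characters left out ...]
 [ 0.7   1.01 -0.97  2.33  1.97  0.6   0.3 ]
C 20 45 fl 1 mg 0.21 [ 0.77  1.04 -1.02  2.26  1.73  0.54  0.84]
C 20 60 fl 1 mg 0.16 [ 0.75  0.98 -0.91  2.17  1.35  0.39  1.5 ]
C 20 150 fl 1 mg 0.69 [-0.06  0.91  0.21  1.69 -0.38  0.92 -1.72]
C 20 -150 fl 1 mg 0.66 [-0.34  0.92  0.31  1.68 -0.12  0.89 -1.05]
   D 20 45 fl 1 0.37 [-1.43  0.91  0.24  2.1   1.11  1.38  1.52]
   D 20 70 fl 1 0.46 [-1.3   0.9   0.24  1.82  0.8   1.52  1.67]
   D 20 90 fl 1 0.32 [-1.15  0.9   0.21  1.64  0.59  1.66  1.68]
   D 20 120 fl 1 0.17 [-0.91  0.89  0.15  1.45  0.3   1.81  1.57]
   D 20 150 fl 1 0.15 [-0.67  0.85  0.08  1.4   0.01  1.83  1.39]
   D 20 180 fl 1 0.36 [-0.05  0.88 -0.7   1.51  0.    1.62  0.83]
```

Run:
```python
from k import *
t=np.radians(-35);M=toolM(xc,zc,t);p=tcp(Oc,xc,zc,t,.022,.025);print(p,M[:,2])
rows(p-.10*M[:,2],M)
```

```text
[ 0.51466566 -0.27312995  0.11952267] [ 0.17182935  0.02506719 -0.98480775]
t 2.75 cm [ 2.32 -5.49  4.69] rv [-0.065 -0.472  0.03 ]
```

```bash
python3 -m pendant '[[[0.5,-1,0,-0.02,-0.12,0,100],[1,-3,1,-0.04,-0.25,0.01,100],[2.3,-5.5,2,-0.065,-0.472,0.03,100],[2.3,-5.5,3,-0.065,-0.472,0.03,100],[2.3,-5.5,4.7,-0.065,-0.472,0.03,100],[2.3,-5.5,4.7,-0.065,-0.472,0.03,100]]]' 40
python3 - <<'E'
from k import *
from plant import r
o=r.get_obs();print(np.round(o["q"],3));a,T=fk(o["q"],X,S);print(a-o["eef_pos"])
t=np.radians(-35);M=toolM(xc,zc,t);p=tcp(Oc,xc,zc,t,.022,.025)
rows(p-.10*M[:,2],M);rows(p,M)
E
```

```text
time_s: 3.35
eef_pos: [0.5002, -0.2696, 0.2154]
eef_rot: [0.993, 0.078, 0.086, -0.009]
force: [-1.2, 1.0, -0.6]
gripper_width: 0.0943
[ 0.509  0.436  0.014  1.874 -0.182  0.707 -0.761]
[ 0.00121098  0.01093909 -0.00140707]
t 3.35 cm [-0.31  0.56 -0.33] rv [-0.007  0.001  0.011]
t 3.35 cm [-0.3   0.63  9.67] rv [-0.007  0.001  0.011]
```

The posture recentred well. Descending to the head.

```bash
python3 -m pendant '[[[-0.3,0.6,2,-0.007,0,0.011,100],[-0.3,0.6,4,-0.007,0,0.011,100],[-0.3,0.6,6,-0.007,0,0.011,100],[-0.3,0.6,8,-0.007,0,0.011,100],[-0.3,0.6,9.2,-0.007,0,0.011,100],[-0.3,0.6,9.7,-0.007,0,0.011,100],[-0.3,0.6,9.7,-0.007,0,0.011,100]]]'
python3 - <<'E'
from k import *
from plant import r
o=r.get_obs();print(np.round(o["q"],3))
t=np.radians(-35);M=toolM(xc,zc,t);p=tcp(Oc,xc,zc,t,.022,.025)
rows(p,M)
f=r.grab_frame("wrist");cv2.imwrite("pics/w2.png",f["color"][:,:,::-1])
E
```

```text
time_s: 4.05
eef_pos: [0.5137, -0.273, 0.1186]
eef_rot: [0.994, 0.072, 0.086, -0.007]
force: [0.4, 0.5, 0.3]
gripper_width: 0.0939
[ 0.518  0.589 -0.014  1.938 -0.21   0.487 -0.74 ]
t 4.05 cm [ 0.11  0.03 -0.07] rv [-0.001  0.002 -0.001]
```

View pics/w2.png

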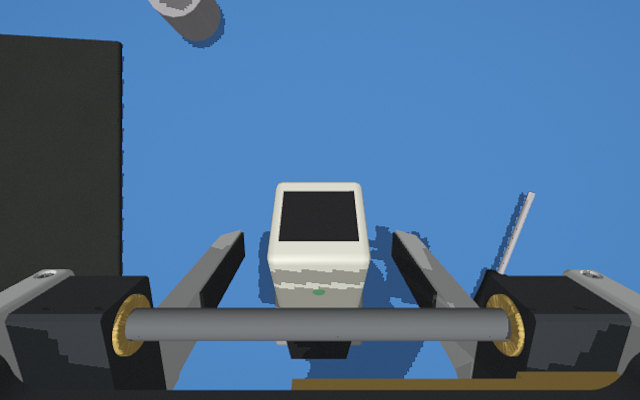

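The head is centred between the fingers (head u 268–368, fingers at about 235 and 395). Close.

```bash
python3 -m pendant '[[[0,0,0,0,0,0,0],[0,0,0,0,0,0,0],[0,0,0,0,0,0,0],[0,0,0,0,0,0,0],[0,0,0,0,0,0,0],[0,0,0,0,0,0,0]]]' 50
```

```text
time_s: 4.7
eef_pos: [0.5143, -0.2732, 0.1195]
eef_rot: [0.994, 0.072, 0.087, -0.006]
force: [0.5, 0.7, 0.3]
gripper_width: 0.0495
```

```bash
python3 -m pendant '[[[0.7,0,-0.7,0,0,0,0],[1.5,0,-1.3,0,0,0,0],[2.4,0,-1.9,0,0,0,0],[3.4,0,-2.6,0,0,0,0],[4.4,0,-3.3,0,0,0,0],[5.5,0,-4.0,0,0,0,0],[6.6,0,-4.8,0,0,0,0],[7.6,0,-5.5,0,0,0,0],[8.6,0,-6.2,0,0,0,0],[9.6,0,-6.9,0,0,0,0],[10.5,0,-7.5,0,0,0,0],[10.5,0,-7.5,0,0,0,0]]]'; python3 -c "
from plant import r;import numpy as np,cv2
print(np.round(r.get_obs()['q'],3))
f=r.grab_frame('side');cv2.imwrite('pics/s2.png',cv2.resize(f['color'][60:240,240:480],None,fx=2.5,fy=2.5)[:,:,::-1])"
```

```text
time_s: 5.9
eef_pos: [0.606, -0.2599, 0.2128]
eef_rot: [0.993, 0.073, 0.088, -0.006]
force: [0.1, 0.4, -2.7]
gripper_width: 0.0455
[ 0.383  0.559  0.051  1.651 -0.171  0.789 -0.888]
```

View pics/s2.png

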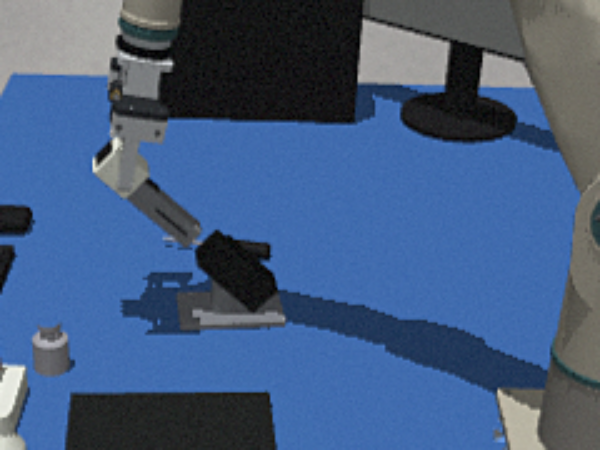

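Scanner is out; the handle tip is at the cup mouth (crop 195,240). Next I'll lift it, then carry it over the pad and turn it flat.

Run:
```python
from k import *
t=np.radians(-35)
for y in(45,60):
    P=padpose(np.radians(y));M=toolM(*P[1:],t);p=tcp(*P,t,.022,.025);print(y,p,M[:,2]);rows(p+[0,0,.08],M)
    b=ik(p,M,[np.array([ 0.383,0.559,0.051,1.651,-0.171,0.789,-0.888])],False);print(b)
```

```text
45 [0.54779577 0.04129577 0.01543611] [-0.40557979 -0.40557979 -0.81915204]
t 5.95 cm [ -3.25 -30.63  11.25] rv [-0.142 -0.758 -0.641]
(np.float64(-0.005993611078269158), np.float64(6.388921730842039e-06), np.float64(0.7873011312203366), array([-0.36595844,  1.0252118 ,  0.15076903,  1.46408028,  0.19512981,
        1.19269887, -1.15474074]), 0)
60 [0.53980102 0.04743035 0.01543611] [-0.28678822 -0.49673176 -0.81915204]
t 5.95 cm [ -3.94 -31.35  11.13] rv [-0.2   -0.73  -0.902]
(np.float64(-0.005994588669490996), np.float64(5.411330509004238e-06), np.float64(0.8390194958261437), array([-0.44411246,  0.98833899,  0.15138237,  1.57755091,  0.31252045,
        1.0690195 , -1.06856818]), 0)
```

```bash
python3 -m pendant '[[[0.6,0,-2,0,0,0,0],[1,0,-5,0,0,0,0],[1,-2,-7,0,0,0,0],[0.5,-5.5,-7,-0.01,-0.1,-0.08,0],[0,-9,-7,-0.04,-0.2,-0.16,0],[-0.5,-12.5,-6,-0.06,-0.3,-0.24,0],[-1,-16,-4.5,-0.08,-0.4,-0.33,0],[-1.6,-19.5,-2.5,-0.09,-0.5,-0.42,0],[-2.2,-23,0,-0.11,-0.6,-0.5,0],[-2.7,-26.5,3,-0.13,-0.68,-0.58,0],[-3.1,-29.5,6,-0.142,-0.758,-0.641,0],[-3.2,-30.6,8,-0.142,-0.758,-0.641,0]]]'
python3 - <<'E'
from k import *
from plant import r
print(np.round(r.get_obs()["q"],3))
t=np.radians(-35);P=padpose(np.radians(45));M=toolM(*P[1:],t);rows(tcp(*P,t,.022,.025)+[0,0,.06],M)
E
```

```text
time_s: 7.15
eef_pos: [0.5409, 0.0478, 0.1219]
eef_rot: [0.879, 0.37, -0.28, 0.113]
force: [0.1, 0.4, -2.9]
gripper_width: 0.0457
[-0.331  0.898  0.023  1.405  0.249  1.402 -1.199]
t 7.15 cm [2.69 0.99 3.78] rv [-0.002  0.001  0.012]
```

```bash
python3 -m pendant '[[[1,0.4,1.5,0,0,0.006,0],[2,0.8,2.8,0,0,0.012,0],[2.7,1,3.8,0,0,0.012,0],[2.7,1,3.8,0,0,0.012,0],[2.7,1,3.8,0,0,0.012,0]]]'
python3 - <<'E'
from k import *
from plant import r
t=np.radians(-35);P=padpose(np.radians(45));M=toolM(*P[1:],t);rows(tcp(*P,t,.022,.025),M)
for n in("side","top"):
    f=r.grab_frame(n);np.savez(n+"3.npz",**f);C=cloud(f);H=hsv(f)
    # points above pad, below tool; express in nominal scanner frame
    O,xs,zs=P;ys=np.cross(zs,xs);Qs=np.stack([(C-O-[0,0,.06])@a for a in(xs,ys,zs)],-1)
    h=(Qs[...,0]>-.125)&(Qs[...,0]<-.03)&(abs(Qs[...,1])<.03)&(Qs[...,2]>0)&(Qs[...,2]<.07)
    X=Qs[h];print(n,h.sum())
    for a in np.arange(-.12,-.03,.015):
        s=X[(X[:,0]>a)&(X[:,0]<a+.015)]
        if len(s)>5:print(round(a+.0075,4),np.round(np.percentile(s[:,1],[5,95])*1000,1),np.round(np.percentile(s[:,2],[5,50,95])*1000,1))
f=load("side3.npz");cv2.imwrite("pics/s3.png",cv2.resize(f["color"][130:270,220:400],None,fx=4,fy=4)[:,:,::-1])
E
```

```text
time_s: 7.65
eef_pos: [0.5483, 0.0401, 0.0759]
eef_rot: [0.881, 0.364, -0.279, 0.114]
force: [0.0, 0.4, -2.8]
gripper_width: 0.0456
t 7.65 cm [ 3.51 -0.11  4.93] rv [-0.002  0.001 -0.002]
side 328
-0.1125 [-13.2  17.1] [10.  29.6 35.9]
-0.0975 [-11.9  18.3] [ 6.5 30.  35.8]
-0.0825 [-14.1  17.2] [ 4.8 30.2 35. ]
-0.0675 [-12.6  17.7] [ 6.3 29.6 34.8]
-0.0525 [-10.4  19.2] [ 6.3 29.4 34.7]
-0.0375 [-9.2 17.1] [ 5.6 27.6 35.5]
top 344
-0.1125 [-15.7  14.4] [26.2 33.8 40.2]
-0.0975 [-17.5  15.9] [25.  34.3 40.9]
-0.0825 [-15.8  14.6] [23.2 35.5 41.2]
-0.0675 [-17.7  16.2] [24.4 32.5 37.8]
-0.0525 [-15.6  14.8] [27.7 33.5 37.9]
-0.0375 [-17.5  15.9] [16.  34.7 40.1]
```

View pics/s3.png

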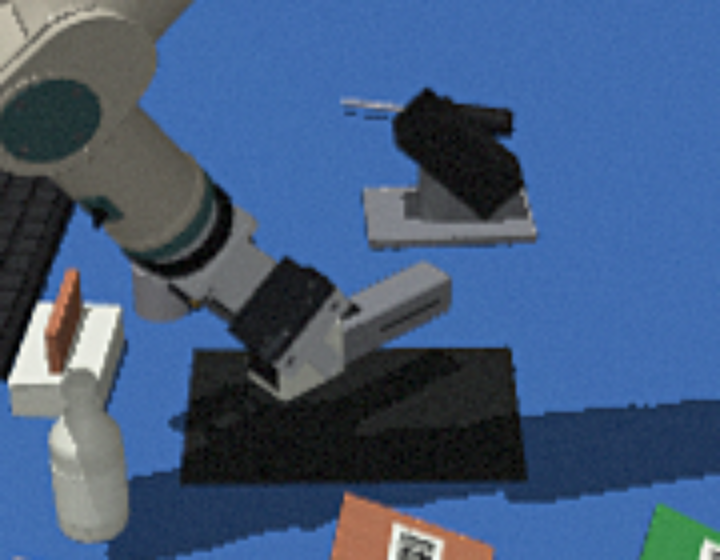

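The handle reads level (top at about 34 mm along its length), so there was no slip in the grip. Before lowering I'll check clearance from the gripper body to the block and bottle.

Run:
```python
from k import *
C=cloud(load("top0.npz"));C2=cloud(load("side0.npz"))
X=np.r_[C.reshape(-1,3),C2.reshape(-1,3)];X=X[np.isfinite(X[:,0])]
X=X[(X[:,2]>.02)&(X[:,2]<.2)&(X[:,0]>.45)&(X[:,0]<.8)&(X[:,1]>-.15)&(X[:,1]<.22)]
for b,n in(((.6,.8,.09,.2),"bottle"),((.6,.8,-.05,.06),"block"),((.6,.8,-.13,-.06),"weight")):
    s=X[(X[:,0]>b[0])&(X[:,0]<b[1])&(X[:,1]>b[2])&(X[:,1]<b[3])];print(n,np.percentile(s,[3,97],axis=0).round(3).tolist())
for y in(20,30,45):
    t=np.radians(-35);P=padpose(np.radians(y));M=toolM(*P[1:],t);p=tcp(*P,t,.022,.025)
    q=(X-p)@M; # tool frame
    # body box: |x|<.0375,|y|<.0885,z<-.097
    d=np.linalg.norm(np.maximum(np.abs(q)-[.0375,.0885,0],0)*[1,1,0],axis=1);d=np.hypot(d,np.maximum(q[:,2]+.097,0))
    i=d.argmin();print(y,"min clearance",d[i],X[i])
```

```text
bottle [[0.673, 0.122, 0.023], [0.8, 0.183, 0.131]]
block [[0.716, -0.047, 0.024], [0.783, 0.033, 0.077]]
weight [[0.671, -0.127, 0.022], [0.781, -0.06, 0.068]]
20 min clearance 0.031206321865981566 [0.69047306 0.14741418 0.133795  ]
30 min clearance 0.03818013174886493 [0.69077949 0.14460978 0.13223123]
45 min clearance 0.03817160335442014 [0.69077949 0.14460978 0.13223123]
```

```bash
python3 -m pendant '[[[0.8,0,1.2,0,0,0,0],[1.7,-0.1,2.4,0,0,0,0],[2.4,-0.1,3.4,0,0,0,0],[2.9,-0.1,4.1,0,0,0,0],[3.2,-0.1,4.5,0,0,0,0],[3.35,-0.1,4.7,0,0,0,0],[3.4,-0.1,4.77,0,0,0,0],[3.4,-0.1,4.77,0,0,0,0]]]'
python3 - <<'E'
from k import *
t=np.radians(-35);P=padpose(np.radians(45));M=toolM(*P[1:],t);rows(tcp(*P,t,.022,.025),M)
E
```

```text
time_s: 8.55
eef_pos: [0.5485, 0.042, 0.018]
eef_rot: [0.882, 0.364, -0.278, 0.114]
force: [0.2, 0.2, -1.8]
gripper_width: 0.0455
t 8.55 cm [0.06 0.   0.27] rv [-0.001 -0.001 -0.001]
```

```bash
python3 -m pendant '[[[0.06,0,0.08,0,0,0,0],[0.12,0,0.17,0,0,0,0],[0.12,0,0.17,0,0,0,0],[0.12,0,0.17,0,0,0,0]]]'
```

```text
time_s: 8.95
eef_pos: [0.5489, 0.0421, 0.0169]
eef_rot: [0.882, 0.364, -0.277, 0.115]
force: [0.0, 1.8, 4.5]
gripper_width: 0.0456
```

Firm contact. Release and retreat along the tool axis.

```bash
python3 -m pendant '[[[0,0,0,0,0,0,60],[0,0,0,0,0,0,100],[0,0,0,0,0,0,100],[0,0,0,0,0,0,100],[0,0,-2,0,0,0,100],[0,0,-5,0,0,0,100],[0,0,-8,0,0,0,100],[0,0,-12,0,0,0,100],[0,0,-14,0,0,0,100],[0,0,-14,0,0,0,100]]]'
python3 - <<'E'
from k import *
from plant import r
print(np.round(r.get_obs()["q"],3))
t=np.radians(0);P=padpose(np.radians(45));M=toolM(*P[1:],t);p=tcp(*P,t,-.05,.018);print(p)
rows(p+[0,0,.14],M);rows(p+[0,0,.14],M@np.diag([-1,-1,1]))
E
```

```text
time_s: 9.95
eef_pos: [0.6078, 0.1005, 0.1333]
eef_rot: [0.882, 0.365, -0.274, 0.115]
force: [-0.5, 0.1, -1.0]
gripper_width: 0.0938
[-0.366  1.     0.023  1.11   0.225  1.588 -1.195]
[ 0.5045901 -0.0019099  0.005    ]
t 9.95 cm [-12.63  -0.04   7.3 ] rv [ 0.002  0.604 -0.001]
t 9.95 cm [-12.63  -0.04   7.3 ] rv [ 0.934 -0.003  2.998]
```

```bash
python3 -m pendant '[[[-2,0,0,0,0.12,0,100],[-5,0,2,0,0.27,0,100],[-8,0,4,0,0.4,0,100],[-11,0,6,0,0.52,0,100],[-12.6,0,7.3,0,0.604,0,100],[-12.6,0,7.3,0,0.604,0,100],[-12.6,0,7.3,0,0.604,0,100]]]'
python3 - <<'E'
from k import *
from plant import r
print(np.round(r.get_obs()["q"],3))
f=r.grab_frame("wrist");np.savez("w4.npz",**f);cv2.imwrite("pics/w4.png",f["color"][:,:,::-1])
f=r.grab_frame("top");np.savez("top4.npz",**f)
E
```

```text
time_s: 10.65
eef_pos: [0.5037, -0.0035, 0.1445]
eef_rot: [0.925, 0.381, -0.0, 0.001]
force: [1.1, 0.0, -0.0]
gripper_width: 0.0939
[ 0.039  0.51  -0.128  1.982  0.105  0.656 -0.946]
```

View pics/w4.png

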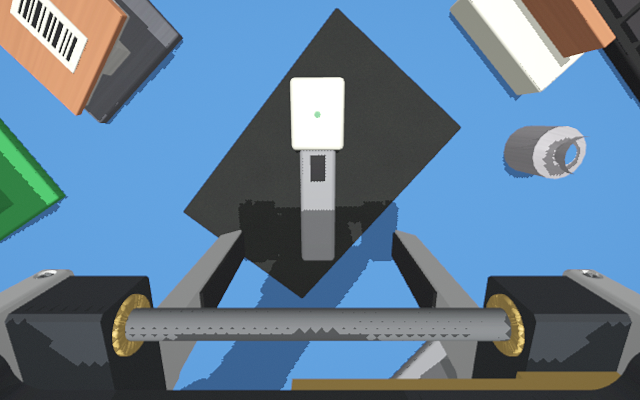

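The scanner lies flat and central on the pad: head at (317,113), handle at u 301–336, v 150–260. I'll measure the residual offset and plan the handle grasp.

```bash
cat > meas.py <<'E'
from k import *
def scanner(f,b):
    P=cloud(f);H=hsv(f);m=box(*b)&(P[...,2]>.03)&(P[...,2]<.075)&(H[...,1]<70)
    h=m&(P[...,2]>.048);q=P[h];rc=cv2.minAreaRect(q[:,:2].astype(np.float32)*1000)
    print("head top z",np.median(q[:,2]),"rect",np.round(rc[0],1),np.round(rc[1],1),round(rc[2],1))
    g=m&(P[...,2]<.045);g2=P[g];rc2=cv2.minAreaRect(g2[:,:2].astype(np.float32)*1000)
    print("handle z",np.percentile(g2[:,2],[10,50,90]),"rect",np.round(rc2[0],1),np.round(rc2[1],1),round(rc2[2],1))
    hd=np.array(rc[0])/1000;u=hd-g2[:,:2].mean(0);u/=np.linalg.norm(u);print("yaw",np.degrees(np.arctan2(u[1],u[0])),"mid",hd-.0575*u)
E
python3 - <<'E'
from meas import *
scanner(load("w4.npz"),(280,65,360,270))
scanner(load("top4.npz"),(275,148,350,248))
E
```

```text
head top z 0.05465339361515445 rect [560.7  54.6] [59.9 46. ] 45.1
handle z [0.03748686 0.03874939 0.04062864] rect [498.9  -7.3] [111.6  34. ] 45.1
yaw 45.011134677882225 mid [0.52004757 0.01388979]
head top z 0.054441206941587605 rect [563.1  81.6] [31.1 15.1] 10.0Traceback (most recent call last):
  File "<stdin>", line 3, in <module>
  File "meas.py", line 7, in scanner
    print("handle z",np.percentile(g2[:,2],[10,50,90]),"rect",np.round(rc2[0],1),np.round(rc2[1],1),round(rc2[2],1))
                     ~~~~~~~~~~~~~^^^^^^^^^^^^^^^^^^^^
    return _quantile_unchecked(
        a, q, axis, out, overwrite_input, method, keepdims, weights)
    return _ureduce(a,
                    func=_quantile_ureduce_func,
    ...<5 lines>...
                    overwrite_input=overwrite_input,
                    method=method)
    r = func(a, **kwargs)
    result = _quantile(arr,
                       quantiles=q,
    ...<2 lines>...
                       out=out,
                       weights=wgt)
    slices_having_nans = np.isnan(arr[-1, ...])
                                  ~~~^^^^^^^^^
IndexError: index -1 is out of bounds for axis 0 with size 0
```

Run:
```python
from k import *
t=0;P=padpose(np.radians(45));M=toolM(*P[1:],t);p=tcp(*P,t,-.035,.026);print(p)
rows(p,M)
```

```text
[0.5151967 0.0086967 0.013    ]
t 10.75 cm [ 1.34 -0.05 13.14] rv [ 0.002 -0.     0.001]
```

```bash
python3 -m pendant '[[[1.3,0,3,0,0,0,100],[1.3,0,6,0,0,0,100],[1.3,0,9,0,0,0,100],[1.3,0,11.5,0,0,0,100],[1.3,0,12.7,0,0,0,100],[1.3,0,13.1,0,0,0,100],[1.3,0,13.1,0,0,0,100],[1.3,0,13.1,0,0,0,0],[1.3,0,13.1,0,0,0,0],[1.3,0,13.1,0,0,0,0],[1.3,0,13.1,0,0,0,0],[1.3,0,13.1,0,0,0,0]]]' 50
```

```text
time_s: 11.95
eef_pos: [0.5154, 0.008, 0.0138]
eef_rot: [0.924, 0.383, 0.001, 0.001]
force: [-0.0, 0.0, -1.1]
gripper_width: 0.0573
```

```bash
python3 -m pendant '[[[0,0,0,0,0,0,0],[0,0,0,0,0,0,0],[0,0,-2,0,0,0,0],[0,0,-5,0,0,0,0],[0,0,-9,0,0,0,0],[0,0,-13,0,0,0,0],[0,0,-17,0,0,0,0],[0,0,-20,0,0,0,0],[0,0,-22,0,0,0,0],[0,0,-22,0,0,0,0]]]'
python3 - <<'E'
from k import *
from plant import r
q=r.get_obs()["q"];print(np.round(q,3))
for ro in(30,45,60,75,90):
    P=aimpose(np.radians(ro));M=toolM(*P[1:],0);p=tcp(*P,0,-.035,.026);d=ik(p,M,[q],False);print(ro,np.round(p,3),"toolz",np.round(M[:,2],2),"%.3f %.2f"%d[1:3],np.round(d[3],2));rows(p,M)
E
```

```text
time_s: 12.95
eef_pos: [0.5164, 0.0083, 0.236]
eef_rot: [0.924, 0.383, 0.003, 0.002]
force: [0.9, -0.6, -3.1]
gripper_width: 0.0334
[ 0.036  0.399 -0.15   1.851  0.077  0.889 -0.936]
30 [0.412 0.247 0.24 ] toolz [ 0.81 -0.49  0.31] 0.000 0.22 [-1.33  1.2   0.07  2.17  1.27  1.76 -1.96]
t 12.95 cm [  9.53 -24.22  -0.48] rv [-1.698 -1.125 -1.099]
45 [0.41  0.243 0.239] toolz [ 0.66 -0.7   0.25] 0.000 0.25 [-1.32  1.16  0.13  1.98  1.1   1.73 -1.77]
t 12.95 cm [  9.07 -24.14  -0.39] rv [-1.493 -1.212 -0.908]
60 [0.406 0.24  0.238] toolz [ 0.47 -0.86  0.19] 0.000 0.21 [-1.27  1.13  0.16  1.8   0.93  1.77 -1.63]
t 12.95 cm [  8.62 -24.19  -0.27] rv [-1.284 -1.278 -0.718]
75 [0.402 0.238 0.236] toolz [ 0.24 -0.96  0.11] 0.000 0.12 [-1.18  1.12  0.17  1.64  0.78  1.86 -1.54]
t 12.95 cm [  8.2  -24.35  -0.13] rv [-1.07  -1.324 -0.53 ]
90 [0.398 0.238 0.235] toolz [ 0.   -1.    0.02] 0.000 0.05 [-1.12  1.12  0.22  1.49  0.62  1.93 -1.47]
t 12.95 cm [  7.85 -24.61   0.03] rv [-0.854 -1.352 -0.345]
```

Run:
```python
from k import *
from plant import r
o=r.get_obs();q0=np.array(o["q"]);A=R.from_quat(o["eef_rot"]).as_matrix()
P=aimpose(np.radians(45));M=toolM(*P[1:],0);p=tcp(*P,0,-.035,.026)
rv=R.from_matrix(A.T@M).as_rotvec();q=q0
for s in np.linspace(.1,1,10):
    Ms=A@R.from_rotvec(s*rv).as_matrix();ps=o["eef_pos"]+s*(p-o["eef_pos"])+np.array([0,0,.24*s*(1-s)])
    d=ik(ps,Ms,[q],False);q=d[3];print(round(s,1),np.round(ps,2),"toolz",np.round(Ms[:,2],2),"nose",np.round(Ms[:,0],2),"e%.3f mg%.2f"%d[1:3],np.round(q,2))
```

```text
0.1 [0.51 0.03 0.26] toolz [ 0.04 -0.19 -0.98] nose [ 0.64  0.76 -0.12] e0.000 mg0.61 [-0.15  0.37 -0.11  1.86  0.29  0.94 -1.11]
0.2 [0.5  0.06 0.27] toolz [ 0.08 -0.37 -0.93] nose [ 0.58  0.77 -0.26] e0.000 mg0.60 [-0.34  0.37 -0.09  1.87  0.48  1.04 -1.29]
0.3 [0.48 0.08 0.29] toolz [ 0.14 -0.53 -0.84] nose [ 0.51  0.76 -0.4 ] e0.000 mg0.59 [-0.51  0.4  -0.08  1.88  0.64  1.15 -1.44]
0.4 [0.47 0.1  0.29] toolz [ 0.21 -0.66 -0.72] nose [ 0.46  0.72 -0.53] e0.000 mg0.58 [-0.66  0.46 -0.08  1.89  0.77  1.27 -1.56]
0.5 [0.46 0.13 0.3 ] toolz [ 0.28 -0.77 -0.58] nose [ 0.41  0.64 -0.65] e0.000 mg0.56 [-0.8   0.54 -0.07  1.91  0.86  1.39 -1.64]
0.6 [0.45 0.15 0.3 ] toolz [ 0.37 -0.83 -0.42] nose [ 0.37  0.54 -0.76] e0.000 mg0.49 [-0.91  0.64 -0.06  1.93  0.94  1.49 -1.7 ]
0.7 [0.44 0.17 0.29] toolz [ 0.45 -0.86 -0.25] nose [ 0.34  0.42 -0.84] e0.000 mg0.39 [-1.02  0.75 -0.04  1.94  0.99  1.59 -1.75]
0.8 [0.43 0.2  0.28] toolz [ 0.53 -0.85 -0.07] nose [ 0.33  0.28 -0.9 ] e0.000 mg0.31 [-1.1   0.88 -0.02  1.96  1.04  1.67 -1.78]
0.9 [0.42 0.22 0.26] toolz [ 0.6  -0.79  0.1 ] nose [ 0.33  0.13 -0.94] e0.000 mg0.23 [-1.18  1.01 -0.    1.97  1.08  1.75 -1.8 ]
1.0 [0.41 0.24 0.24] toolz [ 0.66 -0.7   0.25] nose [ 0.34 -0.02 -0.94] e0.000 mg0.16 [-1.25  1.15  0.02  1.98  1.12  1.82 -1.82]
```

```bash
python3 -m pendant '[[[0.5,-1.4,-1.4,-0.09,-0.073,-0.054,0],[1.1,-2.9,-2.6,-0.18,-0.145,-0.109,0],[1.6,-4.3,-3.6,-0.27,-0.218,-0.163,0],[2.2,-5.8,-4.5,-0.36,-0.29,-0.218,0],[2.7,-7.2,-5.1,-0.45,-0.364,-0.272,0],[3.3,-8.7,-5.7,-0.54,-0.436,-0.327,0],[3.8,-10.1,-6,-0.63,-0.509,-0.381,0],[4.4,-11.6,-6.2,-0.72,-0.582,-0.436,0],[4.9,-13,-6.2,-0.81,-0.654,-0.49,0],[5.4,-14.5,-6,-0.9,-0.727,-0.545,0],[5.4,-14.5,-6,-0.9,-0.727,-0.545,0],[5.4,-14.5,-6,-0.9,-0.727,-0.545,0]]]'
python3 - <<'E'
from k import *
from plant import r
q=r.get_obs()["q"];print(np.round(q,3))
P=aimpose(np.radians(45));M=toolM(*P[1:],0);p=tcp(*P,0,-.035,.026);rows(p,M);rows(p+.06*N,M)
E
```

```text
time_s: 14.15
eef_pos: [0.451, 0.1495, 0.2933]
eef_rot: [0.643, 0.542, -0.152, 0.52]
force: [0.6, -1.0, -2.9]
gripper_width: 0.0331
[-0.977  0.681 -0.076  1.892  0.864  1.538 -1.728]
t 14.15 cm [ 7.65 -5.09 -7.06] rv [-0.593 -0.485 -0.361]
t 14.15 cm [  2.68  -3.98 -10.24] rv [-0.593 -0.485 -0.361]
```

```bash
python3 -m pendant '[[[0.3,-0.5,-1.3,-0.074,-0.06,-0.045,0],[0.7,-1,-2.6,-0.148,-0.12,-0.09,0],[1,-1.5,-3.9,-0.222,-0.18,-0.135,0],[1.3,-2,-5.1,-0.3,-0.24,-0.18,0],[1.7,-2.5,-6.4,-0.37,-0.3,-0.225,0],[2,-3,-7.7,-0.445,-0.364,-0.27,0],[2.3,-3.5,-9,-0.52,-0.425,-0.316,0],[2.7,-4,-10.2,-0.593,-0.485,-0.361,0],[2.7,-4,-10.2,-0.593,-0.485,-0.361,0],[2.7,-4,-10.2,-0.593,-0.485,-0.361,0],[2.7,-4,-10.2,-0.593,-0.485,-0.361,0]]]'
python3 - <<'E'
from k import *
from plant import r
q=r.get_obs()["q"];print(np.round(q,3))
P=aimpose(np.radians(45));M=toolM(*P[1:],0);p=tcp(*P,0,-.035,.026);rows(p,M)
for n in("side","top"):
    f=r.grab_frame(n);np.savez(n+"5.npz",**f)
a=load("side5.npz")["color"][150:330,230:430];b=load("top5.npz")["color"][110:290,160:360]
cv2.imwrite("pics/aim1.png",cv2.resize(np.hstack([a,b]),None,fx=2,fy=2)[:,:,::-1])
E
```

```text
time_s: 15.25
eef_pos: [0.3902, 0.2429, 0.2958]
eef_rot: [0.309, 0.527, -0.224, 0.759]
force: [-0.1, 0.2, -2.4]
gripper_width: 0.0337
[-1.327  1.115 -0.037  1.962  0.993  1.891 -1.776]
t 15.25 cm [ 6.01 -0.01 -0.17] rv [-0.004 -0.001 -0.003]
```

View pics/aim1.png

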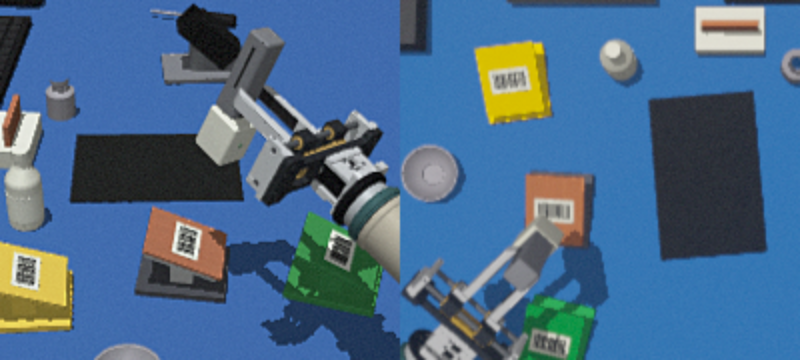

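Run:
```python
from k import *
from plant import r
o=r.get_obs();A=R.from_quat(o["eef_rot"]).as_matrix();g=np.array(o["eef_pos"])-.019*A[:,2]
xs=A[:,0];zs=-A[:,2];ys=-A[:,1];O=g+.035*xs*1-.026*zs
print("axis vs -N deg",np.degrees(np.arccos(xs@-N)))
for n in("side5","top5"):
    C=cloud(load(n+".npz"));Q=np.stack([(C-O)@a for a in(xs,ys,zs)],-1)*1000
    m=(Q[...,0]>-125)&(Q[...,0]<70)&(abs(Q[...,1])<32)&(Q[...,2]>-12)&(Q[...,2]<62)
    X=Q[m];print(n,m.sum(),"x range",np.percentile(X[:,0],[1,99]).round(1))
    for lo,hi in((-115,-90),(-90,-65),(3,20),(20,40),(40,57)):
        s=X[(X[:,0]>lo)&(X[:,0]<hi)]
        if len(s)>10:print((lo,hi),len(s),"y",np.percentile(s[:,1],[3,20,80,97]).round(1),"z",np.percentile(s[:,2],[3,20,80,97]).round(1))
P=aimpose(np.radians(45));M=toolM(*P[1:],0);p=tcp(*P,0,-.035,.026)
X=np.r_[cloud(load("top0.npz")).reshape(-1,3),cloud(load("side0.npz")).reshape(-1,3)];X=X[np.isfinite(X[:,0])&(X[:,2]>-.01)&(X[:,2]<.2)&(X[:,0]>.1)&(X[:,0]<.8)&(X[:,1]>.1)&(X[:,1]<.7)]
q=(X-p)@M;d=np.hypot(np.linalg.norm(np.maximum(np.abs(q[:,:2])-[.0375,.0885],0),axis=1),np.maximum(q[:,2]+.097,0));i=d.argmin();print("body clr",d[i],X[i])
s=q[:,2]<-.2;e=np.hypot(q[s,0],q[s,1])-.06;i=e.argmin();print("wrist clr",e[i],X[s][i],q[s][i])
```

```text
axis vs -N deg 0.1407454465946501
side5 1519 x range [-112.9   57.1]
(-115, -90) 210 y [-18.  -16.2   3.6  12.9] z [-10.2  -3.9  14.   15.8]
(-90, -65) 149 y [-18.8 -16.7  -0.8  11.7] z [-11.   -3.8  15.   16.3]
(3, 20) 168 y [-24.7 -22.7  -1.6  13.3] z [-9.1  3.1 30.9 32.6]
(20, 40) 162 y [-24.7 -23.   -4.4  16.2] z [-9.5  1.4 31.2 32.6]
(40, 57) 140 y [-24.6 -23.1  -2.3  15.9] z [-9.   1.4 31.8 33. ]
top5 384 x range [-117.9   52.5]
(-115, -90) 111 y [-16.4 -12.5  10.2  15.4] z [-11.1  -7.6   7.2  13. ]
(3, 20) 25 y [-23.  -22.8 -19.   22.5] z [-10.8  -6.3  13.9  25.4]
body clr 0.06691819159700288 [0.10018751 0.6479916  0.00755698]
wrist clr 0.04748798021107738 [0.10655889 0.61971063 0.00807801] [ 0.10660269  0.01376708 -0.52483779]
```

The scanner seems to sit about 18 mm further along the fingers than planned; the jaws were probably still closing when the lift began. I'll measure that properly.

Run:
```python
from k import *
from plant import r
o=r.get_obs();A=R.from_quat(o["eef_rot"]).as_matrix();g=np.array(o["eef_pos"])-.019*A[:,2]
xs=A[:,0];zs=-A[:,2];ys=-A[:,1];O=g+.035*xs-.026*zs
for n in("side5","top5"):
    C=cloud(load(n+".npz"));Q=np.stack([(C-O)@a for a in(xs,ys,zs)],-1)*1000
    m=(Q[...,0]>-125)&(Q[...,0]<70)&(abs(Q[...,1])<32)&(Q[...,2]>-40)&(Q[...,2]<62)
    X=Q[m];print(n,m.sum(),"x",np.percentile(X[:,0],[.5,99.5]).round(1))
    for lo,hi in((-115,-90),(-90,-65),(3,20),(20,40),(40,57)):
        s=X[(X[:,0]>lo)&(X[:,0]<hi)]
        if len(s)>10:print((lo,hi),len(s),"y",np.percentile(s[:,1],[2,20,80,98]).round(1),"z",np.percentile(s[:,2],[2,20,80,98]).round(1))
    # pitch/yaw from face points
    for nm,sel,ax in(("y- head",(X[:,0]>3)&(X[:,0]<56)&(X[:,1]<-20),1),("y- handle",(X[:,0]<-60)&(X[:,0]>-112)&(abs(X[:,1]+17)<3),1)):
        if sel.sum()>30:
            c=np.polyfit(X[sel,0],X[sel,ax],1);print(nm,sel.sum(),"slope deg",np.degrees(np.arctan(c[0])).round(2),"at",c[1].round(2))
    # z extremes along x -> edges
    for q_,nm in((97,"top edge"),(3,"bottom edge")):
        xx=[];zz=[]
        for a in list(range(-112,-60,6))+list(range(4,56,6)):
            s=X[(X[:,0]>a)&(X[:,0]<a+6)]
            if len(s)>15:xx.append(a+3);zz.append(np.percentile(s[:,2],q_))
        print(nm,np.c_[xx,np.round(zz,1)].tolist())
```

```text
side5 1641 x [-113.4   58.1]
(-115, -90) 243 y [-18.5 -16.1   3.6  13.5] z [-17.1  -8.5  13.8  16.1]
(-90, -65) 165 y [-19.2 -16.7  -2.8  12.1] z [-17.1  -6.8  14.9  16.3]
(3, 20) 178 y [-25.1 -22.9  -2.1  13.7] z [-14.3  -0.2  30.8  32.8]
(20, 40) 173 y [-25.1 -22.9  -5.6  17.8] z [-14.3  -2.2  31.1  32.7]
(40, 57) 149 y [-24.7 -23.   -4.4  16.1] z [-15.5  -1.8  31.7  33.1]
y- head 266 slope deg 0.1 at -22.52
y- handle 214 slope deg -0.2 at -16.47
top edge [[-109.0, 16.0], [-103.0, 15.8], [-97.0, 15.6], [-91.0, 15.6], [-85.0, 16.3], [-79.0, 15.7], [-73.0, 15.9], [-67.0, 16.3], [-61.0, 15.9], [7.0, 32.4], [13.0, 32.8], [19.0, 32.9], [25.0, 32.1], [31.0, 32.4], [37.0, 32.5], [43.0, 32.5], [49.0, 33.0], [55.0, 33.1]]
bottom edge [[-109.0, -17.6], [-103.0, -15.8], [-97.0, -15.8], [-91.0, -15.7], [-85.0, -15.1], [-79.0, -14.8], [-73.0, -17.2], [-67.0, -14.2], [-61.0, -15.1], [7.0, -12.5], [13.0, -13.4], [19.0, -13.7], [25.0, -13.2], [31.0, -14.2], [37.0, -13.3], [43.0, -13.0], [49.0, -14.4], [55.0, -14.9]]
top5 775 x [-118.1   56.6]
(-115, -90) 186 y [-16.4 -11.1  10.2  15.7] z [-19.5 -17.3   4.3  13. ]
(-90, -65) 61 y [-16.9 -15.6   7.5  15.1] z [-19.5 -19.  -15.9   4.9]
(3, 20) 78 y [-23.  -21.3  10.6  22.4] z [-19.1 -18.1  -1.4  22.6]
(20, 40) 54 y [-23.  -21.8  11.4  20.4] z [-19.6 -18.2 -14.7  21.6]
(40, 57) 41 y [-23.3 -22.8   8.4  20.3] z [-18.9 -18.   -9.2  23.2]
y- head 44 slope deg -0.65 at -22.06
y- handle 41 slope deg -1.48 at -18.2
top edge [[-109.0, 11.4], [-103.0, 2.3], [-97.0, 5.6], [-85.0, 7.6], [-79.0, -12.4], [-67.0, 0.7], [-61.0, 6.0], [7.0, 20.4], [13.0, 12.4], [31.0, 20.8], [37.0, 12.3], [49.0, 24.0]]
bottom edge [[-109.0, -18.9], [-103.0, -20.1], [-97.0, -19.2], [-85.0, -19.3], [-79.0, -19.5], [-67.0, -19.0], [-61.0, -19.7], [7.0, -18.9], [13.0, -19.0], [31.0, -19.7], [37.0, -18.9], [49.0, -18.4]]
```

Both views agree: the scanner is shifted −18 mm along its z (and about −1.5 mm in x), with no rotation. The fingertips hold about 9 mm of the handle, and it stayed steady through the swing. I'll raise the grip to 60 N and aim with the corrected offset.

Run:
```python
from k import *
P=aimpose(np.radians(45));M=toolM(*P[1:],0);p=tcp(*P,0,-.0335,.044);rows(p,M)
```

```text
t 15.35 cm [ 6.17 -0.02 -1.94] rv [-0.004 -0.001 -0.002]
```

```bash
python3 -m pendant '[[[0,0,0,0,0,0,0],[0.5,0,-0.2,0,0,0,0],[1.3,0,-0.5,0,0,0,0],[2.2,0,-0.8,0,0,0,0],[3.1,0,-1.1,-0.004,0,-0.002,0],[4,0,-1.4,-0.004,0,-0.002,0],[4.9,0,-1.6,-0.004,0,-0.002,0],[5.6,0,-1.8,-0.004,0,-0.002,0],[6,0,-1.9,-0.004,0,-0.002,0],[6.2,0,-1.9,-0.004,0,-0.002,0],[6.2,0,-1.9,-0.004,0,-0.002,0]]]' 60
cat > aimchk.py <<'E'
from k import *
from plant import r
import sys
o=r.get_obs();print(np.round(o["q"],3))
A=R.from_quat(o["eef_rot"]).as_matrix();g=np.array(o["eef_pos"])-.019*A[:,2]
xs=A[:,0];zs=-A[:,2];ys=-A[:,1];O=g+.0335*xs-.044*zs;W=O+.06*xs+.025*zs
d=LAB-W;print("axis dev deg",np.degrees(np.arccos(np.clip(xs@-N,-1,1))),"dist along",d@xs,"lateral y,z mm",d@ys*1e3,d@zs*1e3)
for n in("side","top"):
    f=r.grab_frame(n);np.savez(n+"6.npz",**f)
    C=cloud(f);Q=np.stack([(C-O)@a for a in(xs,ys,zs)],-1)*1000
    m=(Q[...,0]>-125)&(Q[...,0]<70)&(abs(Q[...,1])<32)&(Q[...,2]>-20)&(Q[...,2]<75)
    X=Q[m];print(n,"x",np.percentile(X[:,0],[.5,99.5]).round(1))
    for lo,hi in((-112,-65),(3,57)):
        s=X[(X[:,0]>lo)&(X[:,0]<hi)];print((lo,hi),len(s),"y",np.percentile(s[:,1],[2,98]).round(1),"z",np.percentile(s[:,2],[2,98]).round(1))
P=aimpose(np.radians(45));M=toolM(*P[1:],0);rows(tcp(*P,0,-.0335,.044),M)
E
python3 aimchk.py
```

```text
time_s: 16.45
eef_pos: [0.3988, 0.2554, 0.2328]
eef_rot: [0.306, 0.528, -0.224, 0.76]
force: [-0.8, 0.1, -2.3]
gripper_width: 0.0329
[-1.32   1.237 -0.033  1.875  1.     1.871 -1.801]
axis dev deg 0.03089456378570566 dist along 0.08969335987222724 lateral y,z mm 0.1388980923386178 0.4204839140480379
side x [-112.5   60.4]
(-112, -65) 369 y [-18.8  14.4] z [ 2.2 34.3]
(3, 57) 478 y [-25.3  17.6] z [ 2.6 51.1]
top x [-117.3   57.6]
(-112, -65) 181 y [-16.8  16.1] z [-1.8 30.1]
(3, 57) 144 y [-23.   21.8] z [-1.4 38. ]
t 16.55 cm [ 0.   -0.02 -0.05] rv [ 0.    -0.001 -0.   ]
```

On target: axis within 0.1° of the plate normal, 89.7 mm away, lateral error under 1 mm. Holding now.

```bash
python3 -m pendant '[[[0,0,0,0,0,0,0],[0,0,0,0,0,0,0],[0,0,0,0,0,0,0],[0,0,0,0,0,0,0],[0,0,0,0,0,0,0],[0,0,0,0,0,0,0],[0,0,0,0,0,0,0],[0,0,0,0,0,0,0],[0,0,0,0,0,0,0],[0,0,0,0,0,0,0],[0,0,0,0,0,0,0],[0,0,0,0,0,0,0]]]'
```

```text
time_s: 17.75
eef_pos: [0.3987, 0.2555, 0.2331]
eef_rot: [0.307, 0.528, -0.224, 0.76]
force: [-0.1, 0.8, -2.8]
gripper_width: 0.0331
```

```bash
python3 -m pendant '[[[0,0,0,0,0,0,0],[0,0,0,0,0,0,0],[0,0,0,0,0,0,0],[0,0,0,0,0,0,0],[0,0,0,0,0,0,0],[0,0,0,0,0,0,0],[0,0,0,0,0,0,0],[0,0,0,0,0,0,0]]]'; python3 aimchk.py
python3 - <<'E'
from k import *
from plant import r
o=r.get_obs();q=np.array(o["q"]);A=R.from_quat(o["eef_rot"]).as_matrix();e=np.array(o["eef_pos"])
for y in(45,60,90):
    P=padpose(np.radians(y));M=toolM(*P[1:],0);p=tcp(*P,0,-.0335,.044);print(y,np.round(p,4));rows(p+[0,0,.08],M)
    b=ik(p,M,[np.array([0.036,0.5,-0.15,1.9,0.077,0.6,-0.936])],False);print("%.3f %.2f"%b[1:3],np.round(b[3],2))
E
```

```text
time_s: 18.55
eef_pos: [0.3987, 0.2555, 0.2331]
eef_rot: [0.307, 0.528, -0.224, 0.76]
force: [-0.3, -0.1, -1.9]
gripper_width: 0.0332
[-1.321  1.236 -0.033  1.875  1.     1.871 -1.801]
axis dev deg 0.04493540538277141 dist along 0.09004384072509247 lateral y,z mm 0.2820338647910696 0.42713439469743364
side x [-112.3   61. ]
(-112, -65) 368 y [-18.9  13.5] z [ 2.1 34.4]
(3, 57) 477 y [-24.4  17.5] z [ 2.7 51.2]
top x [-115.9   57.5]
(-112, -65) 191 y [-16.8  16.2] z [-1.7 30.9]
(3, 57) 147 y [-23.  22.] z [-2.1 37.5]
t 18.65 cm [ 0.   -0.02 -0.05] rv [ 0.    -0.001 -0.   ]
45 [0.5163 0.0098 0.031 ]
t 18.65 cm [ 15.9  -12.47  21.97] rv [1.499 1.212 0.902]
0.000 0.19 [ 0.    0.72 -0.08  2.01  0.13  0.42 -0.95]
60 [0.5175 0.0088 0.031 ]
t 18.65 cm [ 15.95 -12.46  22.12] rv [1.303 1.37  0.726]
0.000 0.20 [ 0.05  0.72 -0.14  2.01  0.23  0.43 -0.79]
90 [0.5205 0.008  0.031 ]
t 18.65 cm [ 16.05 -12.32  22.37] rv [0.881 1.619 0.364]
0.000 0.23 [ 0.13  0.73 -0.27  2.    0.42  0.46 -0.45]
```

Held for about 2 s with no drift. Returning by the same path in reverse; a script works out the waypoints.

Run:
```python
from k import *
from plant import r
o=r.get_obs();A=R.from_quat(o["eef_rot"]).as_matrix();e=np.array(o["eef_pos"]);e1=e+.06*N
P=padpose(np.radians(45));M=toolM(*P[1:],0);p=tcp(*P,0,-.0335,.044)+[0,0,.15]
rv=R.from_matrix(A.T@M).as_rotvec()
for s in np.arange(0,1.01,.1):
    ps=e1+s*(p-e1)+np.array([0,0,.16*s*(1-s)]);print(round(s,2),np.round(A.T@(ps-e)*100,1),np.round(s*rv,3))
```

```text
0.0 [-6.  0. -0.] [0. 0. 0.]
0.1 [-5.8 -0.8  2.7] [0.15  0.121 0.09 ]
0.2 [-5.3 -1.6  5.4] [0.3   0.242 0.18 ]
0.3 [-4.6 -2.5  8. ] [0.45  0.363 0.271]
0.4 [-3.5 -3.5 10.5] [0.6   0.485 0.361]
0.5 [-2.1 -4.5 12.9] [0.75  0.606 0.451]
0.6 [-0.4 -5.6 15.2] [0.9   0.727 0.541]
0.7 [ 1.6 -6.8 17.5] [1.05  0.848 0.631]
0.8 [ 3.9 -8.1 19.6] [1.199 0.969 0.721]
0.9 [ 6.4 -9.5 21.7] [1.349 1.09  0.812]
1.0 [  9.3 -10.9  23.7] [1.499 1.212 0.902]
```

```bash
python3 -m pendant '[[[-1,0,0,0,0,0,0],[-2.2,0,0,0,0,0,0],[-3.5,0,0,0,0,0,0],[-4.8,0,0,0,0,0,0],[-6,0,0,0,0,0,0],[-5.9,-0.5,1.6,0.09,0.073,0.054,0],[-5.7,-1,3.3,0.18,0.145,0.108,0],[-5.4,-1.4,4.9,0.27,0.218,0.162,0],[-5.1,-2,6.5,0.36,0.29,0.216,0],[-4.6,-2.5,8,0.45,0.363,0.271,0],[-4,-3.1,9.5,0.54,0.436,0.325,0],[-3.3,-3.7,11,0.63,0.509,0.379,0]]]'
python3 - <<'E'
from k import *
from plant import r
o=r.get_obs();print(np.round(o["q"],3));A=R.from_quat(o["eef_rot"]).as_matrix();e=np.array(o["eef_pos"])
P=padpose(np.radians(45));M=toolM(*P[1:],0);p=tcp(*P,0,-.0335,.044)+[0,0,.15]
rv=R.from_matrix(A.T@M).as_rotvec();print(np.degrees(np.linalg.norm(rv)))
for s in np.linspace(0,1,11)[1:]:
    ps=e+s*(p-e);print(round(s,2),np.round(A.T@(ps-e)*100,1),np.round(s*rv,3))
E
```

```text
time_s: 19.85
eef_pos: [0.4356, 0.1519, 0.2844]
eef_rot: [0.662, 0.538, -0.147, 0.501]
force: [-0.2, -0.4, -3.0]
gripper_width: 0.0333
[-0.989  0.665 -0.069  1.902  0.819  1.507 -1.746]
70.38813396346876
0.1 [0.3 0.1 1.9] [0.087 0.07  0.052]
0.2 [0.5 0.1 3.8] [0.173 0.14  0.104]
0.3 [0.8 0.2 5.7] [0.26  0.21  0.156]
0.4 [1.  0.2 7.7] [0.346 0.28  0.208]
0.5 [1.3 0.3 9.6] [0.433 0.349 0.26 ]
0.6 [ 1.6  0.3 11.5] [0.52  0.419 0.312]
0.7 [ 1.8  0.4 13.4] [0.606 0.489 0.364]
0.8 [ 2.1  0.5 15.3] [0.693 0.559 0.416]
0.9 [ 2.3  0.5 17.2] [0.779 0.629 0.469]
1.0 [ 2.6  0.6 19.2] [0.866 0.699 0.521]
```

```bash
python3 -m pendant '[[[0.3,0.1,1.9,0.087,0.07,0.052,0],[0.5,0.1,3.8,0.173,0.14,0.104,0],[0.8,0.2,5.7,0.26,0.21,0.156,0],[1,0.2,7.7,0.346,0.28,0.208,0],[1.3,0.3,9.6,0.433,0.349,0.26,0],[1.6,0.3,11.5,0.52,0.419,0.312,0],[1.8,0.4,13.4,0.606,0.489,0.364,0],[2.1,0.5,15.3,0.693,0.559,0.416,0],[2.3,0.5,17.2,0.779,0.629,0.469,0],[2.6,0.6,19.2,0.866,0.699,0.521,0],[2.6,0.6,19.2,0.866,0.699,0.521,0],[2.6,0.6,19.2,0.866,0.699,0.521,0]]]'
python3 - <<'E'
from k import *
from plant import r
o=r.get_obs();print(np.round(o["q"],3))
P=padpose(np.radians(45));M=toolM(*P[1:],0);p=tcp(*P,0,-.0335,.044);rows(p,M)
A=R.from_quat(o["eef_rot"]).as_matrix();g=np.array(o["eef_pos"])-.019*A[:,2]
xs=A[:,0];zs=-A[:,2];ys=-A[:,1];O=g+.0335*xs-.044*zs
f=r.grab_frame("side");np.savez("side7.npz",**f)
C=cloud(f);Q=np.stack([(C-O)@a for a in(xs,ys,zs)],-1)*1000
m=(Q[...,0]>-125)&(Q[...,0]<70)&(abs(Q[...,1])<32)&(Q[...,2]>-20)&(Q[...,2]<60)
X=Q[m];print("x",np.percentile(X[:,0],[.5,99.5]).round(1))
for lo,hi in((-112,-90),(-90,-60),(3,30),(30,57)):
    s=X[(X[:,0]>lo)&(X[:,0]<hi)];print((lo,hi),len(s),"y",np.percentile(s[:,1],[2,98]).round(1),"z",np.percentile(s[:,2],[2,50,98]).round(1))
E
```

```text
time_s: 21.05
eef_pos: [0.5143, 0.0062, 0.1806]
eef_rot: [0.925, 0.38, -0.002, -0.0]
force: [-0.2, 0.5, -2.0]
gripper_width: 0.0334
[ 0.082  0.477 -0.214  1.912  0.142  0.771 -1.003]
t 21.05 cm [ 0.45 -0.09 14.96] rv [-0.002  0.004 -0.006]
x [-108.5   65.4]
(-112, -90) 75 y [-14.9  19.9] z [ 3.8 29.7 35.6]
(-90, -60) 111 y [-9.4 20.4] z [ 2.  24.5 35.4]
(3, 30) 168 y [-18.6  25.7] z [ 1.8 41.4 50.9]
(30, 57) 183 y [-18.9  25.6] z [ 2.4 41.8 50.7]
```

```bash
python3 -m pendant '[[[0.2,0,3,0,0.004,-0.006,0],[0.4,-0.1,6,0,0.004,-0.006,0],[0.4,-0.1,9,0,0.004,-0.006,0],[0.4,-0.1,11.5,0,0.004,-0.006,0],[0.4,-0.1,13,0,0.004,-0.006,0],[0.4,-0.1,14,0,0.004,-0.006,0],[0.4,-0.1,14.4,0,0.004,-0.006,0],[0.4,-0.1,14.6,0,0.004,-0.006,0],[0.4,-0.1,14.6,0,0.004,-0.006,0],[0.4,-0.1,14.6,0,0.004,-0.006,0]]]'
```

```text
time_s: 22.1
eef_pos: [0.5169, 0.0124, 0.0356]
eef_rot: [0.923, 0.385, 0.001, -0.001]
force: [1.2, -0.1, -2.3]
gripper_width: 0.0328
```

```bash
python3 -m pendant '[[[-0.1,0.1,0.1,0,0,0,0],[-0.2,0.15,0.2,0,0,0,0],[-0.2,0.15,0.3,0,0,0,0],[-0.2,0.15,0.3,0,0,0,0],[-0.2,0.15,0.3,0,0,0,0]]]'
```

```text
time_s: 22.6
eef_pos: [0.5165, 0.0098, 0.0326]
eef_rot: [0.923, 0.385, 0.001, -0.001]
force: [0.8, 0.1, -3.3]
gripper_width: 0.0334
```

```bash
python3 -m pendant '[[[0,0,0.1,0,0,0,0],[0,0,0.15,0,0,0,0],[0,0,0.15,0,0,0,0],[0,0,0.15,0,0,0,0]]]'
```

```text
time_s: 23.0
eef_pos: [0.5165, 0.0099, 0.0312]
eef_rot: [0.923, 0.385, 0.001, -0.001]
force: [-1.9, 1.0, 2.0]
gripper_width: 0.033
```

Contact. A touch more, then release slowly and retreat straight up.

```bash
python3 -m pendant '[[[0,0,0.05,0,0,0,0],[0,0,0.05,0,0,0,0],[0,0,0.05,0,0,0,50],[0,0,0.05,0,0,0,100],[0,0,0.05,0,0,0,100],[0,0,0.05,0,0,0,100],[0,0,-2,0,0,0,100],[0,0,-5,0,0,0,100],[0,0,-9,0,0,0,100],[0,0,-13,0,0,0,100],[0,0,-16,0,0,0,100],[0,0,-16,0,0,0,100]]]'
python3 - <<'E'
from meas import *
from plant import r
f=r.grab_frame("wrist");np.savez("w8.npz",**f);a=f["color"]
scanner(f,(270,50,370,290))
g=r.grab_frame("top");np.savez("top8.npz",**g)
cv2.imwrite("pics/end.png",np.hstack([cv2.resize(a,(400,250)),cv2.resize(g["color"],(400,250))])[:,:,::-1])
d=np.abs(cv2.cvtColor(g["color"],6).astype(int)-cv2.cvtColor(load("top0.npz")["color"],6));m=(d>40).astype(np.uint8)
n,l,st,ce=cv2.connectedComponentsWithStats(m);print([(s.tolist()) for s in st[1:] if s[4]>40])
E
```

```text
time_s: 24.2
eef_pos: [0.5193, 0.0098, 0.1952]
eef_rot: [0.923, 0.385, 0.005, 0.001]
force: [1.0, -0.4, -0.6]
gripper_width: 0.0941
head top z 0.05466103323782989 rect [562.9  57.4] [59.2 45.9] 44.9
handle z [0.03746886 0.03876376 0.04106588] rect [523.4  17.4] [174.3  35.4] 45.2
yaw 45.132206639858744 mid [0.52234654 0.01660975]
[[287, 157, 56, 82, 3267], [338, 167, 8, 16, 64], [304, 185, 75, 148, 1938], [402, 184, 18, 31, 334], [281, 199, 7, 14, 49], [353, 302, 287, 98, 9289], [299, 318, 15, 60, 294], [313, 343, 44, 32, 770], [359, 357, 6, 10, 50], [285, 370, 18, 15, 131], [301, 376, 22, 12, 85], [300, 381, 24, 19, 110], [469, 384, 50, 16, 632]]
```

View pics/end.png

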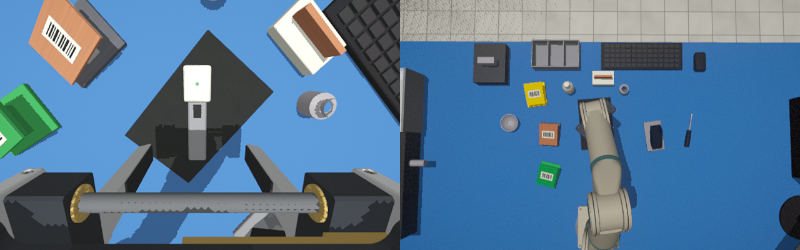

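The scanner lies flat with its middle about 3 mm from the pad centre. Image differences are limited to the arm and its shadow, the cradle and the pad. Handing in.

```bash
python3 -c "
from plant import r
print(r.sign_off())"
```

```text
the job is handed in; nothing more can be done
None
```

The job is done and handed in at about 24 s of the 64 s allowed. I drew the scanner out by its head, laid it flat on the middle of the pad and let go. I then took it by the handle, aimed it at the copper plate's label, and laid it back on the pad and let go.

**Aim:** the beam was within about 0.1° of square to the plate, 9.0 cm away, and less than 1 mm off my measured label centre. It was held about 2 s without drift or contact. The two cameras put the label about 5 mm apart sideways and I aimed at the average, so the true error could be 2–3 mm.

**Final lay-down:** the last wrist picture shows the scanner flat, its head top at 54.7 mm and its middle about 3 mm from the pad centre. The gripper was open and clear, and the before/after top views show nothing else moved.

**What went wrong on the way:**
- **First reach:** my first approach to the head ran into joint limits, with the fingertips near the head. The wrist read about 5 N; I backed off and came in at a steeper angle.
- **Handle grip:** the scanner slipped about 18 mm along the fingers when I lifted it by the handle, probably because the jaws were still closing. Both cameras showed no tilt, so I corrected the aim and the lay-down for the offset and raised the grip to 60 N. From then on only about 9 mm of fingertip held the handle, and it did not slip again.

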